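# Find the tight spot of a bench slide and block it off

## Robot

A 7-joint arm with a two-finger parallel gripper is mounted at the origin on the work surface. World frame = base frame: x ahead of the robot, y to its left, z up, the work surface at z = 0. Lengths are in m, angles in rad, forces in N, time in s.
With the tool pointing down it reaches from about 0.425 to 0.875 m from the base axis. Payload 4.7 kg.
Tool frame: the origin (TCP) lies midway between the tips of the shut fingers; the grasp point (between the pads) lies 19 mm behind it; x points along the fingers, y is the direction in which the jaws open and shut, and the axes are right-handed (so a half turn about x gives the same grasp; the last joint's range is limited). The gripper opens to 87 mm and grips with 3 to 60 N. Pads are 19 mm wide; open, the fingers measure 117 mm over their backs; the gripper's body (75 mm by 190 mm) begins 51 mm behind the grasp point.
Start: joints at [-1.128, 0.321, -0.07, 1.45, 0.023, 1.371, -0.057], TCP at [0.27, 0.591, 0.187] pointing down, gripper open.
Joint ranges: [-2.86, 2.86], [-0.3, 2.09], [-1.38, 1.24], [0.06, 2.45], [-1.56, 4.7], [0.09, 2.05], [-2.69, 2.69]. Speed limits (rad/s): [2.57, 2.57, 3.14, 3.14, 3.14, 3.14, 3.14].

## Interface

Orientations are given as a rotation vector (axis times angle).
In Python, from bench import ctrl gives the robot as it stands. The module is installed in compiled form; this text tells all that it offers.
- The arm moves only by the tool servo_tool, never from a script. Its arguments are lists of equal length, an entry for each row: "dp": the shift along the tool's x, y, z in units of 25 mm (1.0 is 25 mm), a list of three; "yaw": the turn about the tool's x in units of 6 degrees (1.0 is 6 degrees). A call has exactly 5 rows; each row shifts and turns the commanded pose from where the row before left it, along the tool's axes as they then stand; what a row does not reach is not made up. A row lasts 1/10 s, in which the tool goes at most 50 mm and 8.59 degrees, less where a joint would pass 70% of its speed; a pose out of reach is approached as far as the arm can. A call is refused whole if a number of a shift passes 1 or a number of a turn 1, either way. A call with a gripper value outside its range is refused whole. "fingers" is the opening, from 0 (shut) to 1 (fully open), set as the call begins (left out, the last holds). The fingers move at their own pace and stop on an object; "grip_force" is the grip in N (left out, the last holds). Time passes only in rows, so rows that do not move let the fingers close, or fill a call up. It gives the time, the measured TCP pose, the force and the opening at its end, in the units of the state.
- ctrl.get_state(): the state, without advancing time (a new reading comes with each control period).
- ctrl.get_image(name): name is "scene" or "top" or "wrist"; returns (picture, depth): 480x640x3 uint8, red, green, blue; 480x640 float32, m along the optical axis (not along the pixel's ray), 0 where there is no reading.
- ctrl.camera_info(name): a dict with "fx", "fy", "cx", "cy" (pixels), "extrinsics" (4x4, takes a point from world to camera coordinates); the wrist camera has in their place "hand_eye" (4x4, takes a point from camera to tool coordinates, whose origin is the TCP and whose axes are the tool frame's). Camera axes: x right, y down, z forward; pixel columns grow to the right and rows downward; lengths in m; the calibration is good to about 2 mm. A picture is of the moment at which its call begins: read the wrist's pose just before it. camera_info takes no time and is no camera call.
- ctrl.close_job(): hands the job in, once; it reports no verdict.
Trained networks look in the newest picture that a camera, given by its name, has taken for a name from the list of things; names that differ only in an ending like _2 or _b are one class to them, and where a whole thing is asked for, a point or a joint stands for the part that bears it (a point fixed in the world has none). Each returns a list of dicts, best first, with "score" (0 to 1); they miss things now and then, are a little off and sometimes report something else, mostly with a low value. They report only what shows in the picture. A call takes as long as a camera call. They do not tell look-alikes from the thing itself.
- ctrl.search_frame(camera, label): "extent" ([left, top, right, bottom] in pixels, round what is visible of it).
- ctrl.cut_out(camera, label): "region" (480x640 bool, what is visible of it) and "extent" ([left, top, right, bottom] in pixels, round what is visible of it).
The state is a dict: "time": time; "joint_positions": joint angles; "qd": joint speeds; "joint_torque": joint torques, N m; "position": TCP position; "tool_rot": TCP orientation; "ft_force": force on the tool from outside, world axes, zero at the start; "torque": the same for the moment, N m; "grip_width": opening from 0.0 (shut) to 1.0 (fully open).
Only numpy, scipy, OpenCV 4.12 (cv2) and the standard library are available. Lean on these libraries where they do the work, as an engineer would, in place of code of your own. Each camera call takes 0.05 s, during which the arm holds its last target.

## Task

This laboratory slide binds somewhere along its channel: take the carriage by its grip plate and slide it gently along, pushing the brass follower ahead of it, until you clearly feel it go tight, without forcing it. Then draw the carriage back by about 40 mm, leaving the follower where it was pushed to, and stand the loose metal stop block in the channel between the two, flat on the channel floor, without pushing the follower. Leave the glassware and the other things around alone.

Things in the scene. Friction and masses are not known exactly. Their poses are not given: they have to be found in the camera images.
- rail: The slide, fixed to the bench: aluminium base plate 440 x 118 x 12 mm with an open channel. Origin: at bench level under the middle of the channel. x: along the channel, the way the carriage is to be pushed; y: across; z: up. Channel: floor 12 mm above the bench, y from -22 to +22 mm, x from -200 to +200 mm, wall tops 28 mm above the bench; dark end blocks, tops at 34 mm. The -y wall is 10 mm thick.
- guide: Grey beam, 400 x 40 mm, the channel's +y wall; origin and axes as the slide's. Inside it, unseen and elsewhere each time, the carriage binds: from some carriage x between -40 and +80 mm (slide's frame), always after it has met the follower. There the push rises by about 1.8 N per mm above the free drag: 4 to 8 N above it is enough to be sure, more than 15 N above it damages the slide.
- carriage: Steel carriage, captive in the channel: slides only along the slide's x. 60 mm long (x), 40 mm wide, top 38 mm above the bench, black upright grip plate on its middle. Origin: on the channel floor below its centre, axes as the slide's; its front face is 30 mm ahead (+x). Starts near the -x end. Free drag about 2 N; it stays where it is left.
- carriage_grip (a point): Point to grasp the carriage: in the black grip plate on top of it, 20 mm thick along x and 30 mm wide along y, which rises from 38 to 84 mm above the bench; this point is above the carriage's centre, 64 mm above the bench.
- follower: Brass follower, captive in the channel ahead (+x) of the carriage: 16 mm long (x), 40 mm wide, top 36 mm above the bench. Origin: on the channel floor below its centre, axes as the slide's. The carriage meets it when their origins are 38 mm apart and pushes it on, with about 1.5 N more drag; it stays where it is left. Not to be touched with the gripper nor pushed with the block.
- block_center (a point): Centre of the loose aluminium stop block, half-way up. It stands upright on the bench beyond the slide's +x end: 30 mm (its x) by 40 mm (its y) by 60 mm high, about 0.2 kg. In the channel its 40 mm side goes across (its y along the slide's y, either way round); seated, its centre is 42 mm above the bench.
- block: The same stop block; origin at the centre of its underside.
- beaker: Empty glass beaker, 72 mm across, 95 mm high, on the far side of the slide; origin at the centre of its underside. To be left alone.
- jar: Small amber glass jar with a black lid, 56 mm across, 65 mm high, near the stop block; origin at the centre of its underside. To be left alone.
- dish: White ceramic bowl, 80 mm across, 50 mm high, on the far side of the slide; origin at the centre of its underside. To be left alone.
- spatula: Spatula, 160 mm long, lying on the bench on the robot's left; origin at the middle of its underside. To be left alone.
There are look-alikes about, which are no part of the job. Of the things that look like the block, the smallest one is meant.

How it is judged:
On the way, in this order (a step that is already met when the one before it is completed fails the run):
1. the carriage has been slid into the tight spot: it bears on the binding place with more than 2 N (contact force between guide and carriage above 2 N), for 0.1 s.
2. the carriage has been drawn back at least 31 mm from the follower and no longer binds (x of carriage_grip in the frame of follower below -0.069 m and contact force between guide and carriage below 0.5 N), for 0.2 s.
At the end, for the whole second after the job is handed in: The carriage rests 29 to 56 mm (face to face) behind the follower and does not bind; the stop block stands upright (within 0.08 rad) and still in the channel between the two: its centre 42 +/- 3 mm above the bench, within 6 mm of the centre line, 20 to 60 mm behind the follower's centre (x of carriage_grip in the frame of follower between -0.094 and -0.067 m and contact force between guide and carriage below 0.5 N and z of block_center in the frame of rail between 0.039 and 0.045 m and y of block_center in the frame of rail between -0.006 and 0.006 m and x of block_center in the frame of follower between -0.06 and -0.02 m and angle between block_center's own z axis and vertical below 0.08 rad and linear speed of block below 0.02 m/s); the robot touches nothing.
It fails at once if the carriage is forced into the tight spot (it bears on it with more than 22 N, some 17 N of push above the drag) (contact force between guide and carriage above 22 N).
It fails at once if the follower is touched by the robot with more than 1 N (contact force between any of the fingers, the arm and follower above 1 N).
It fails at once if the block is pushed against the follower with more than 2 N (contact force between block and follower above 2 N).
It fails at once if a bystander (beaker, jar, dish or spatula) is moved by more than 20 mm (distance of any of beaker, jar, dish, spatula from where it was at the start of the episode above 0.02 m).
It also fails if it takes over 58 s, if anything falls off the work surface, if the arm or the gripper's body presses on something with over 40 N, if the wrist force passes 120 N, or if a joint passes its speed limit or range.

## Working session

There is one attempt and no reset: what is moved stays moved. The work goes in short steps, Python scripts to look and compute and a tool call to move; the robot and the scene stay as the last step left them, time stands still between calls to the robot, and variables do not carry over. Pictures are saved under pics/ and viewed, and the job is handed in when it is done.

Besides the shell and the picture viewer there is one more tool, called after "Emit:" as name(argument=value, ...) on one line, values as JSON. servo_tool: Moves the arm, as the interface text tells. Its arguments: {"type":"object","properties":{"dp":{"type":"array","items":{"type":"array","items":{"type":"number"}}},"yaw":{"type":"array","items":{"type":"number"}},"fingers":{"type":"number"},"grip_force":{"type":"number"}},"required":["dp","yaw"]}

```bash
mkdir -p pics; ls; python3 - <<'E'
from bench import ctrl
import cv2,numpy as np
s=ctrl.get_state();print({k:np.round(v,3) for k,v in s.items()})
for n in ["scene","top","wrist"]:
    p,d=ctrl.get_image(n);cv2.imwrite(f"pics/a_{n}.png",p[:,:,::-1]);np.save(f"pics/a_{n}.npy",d)
    i=ctrl.camera_info(n);print(n,{k:np.round(v,4).tolist() for k,v in i.items()})
E
```

```text
pics
{'time': np.float64(0.0), 'joint_positions': array([-1.128,  0.322, -0.07 ,  1.452,  0.023,  1.371, -0.057]), 'qd': array([ 0.001,  0.003, -0.   ,  0.001, -0.001,  0.001, -0.001]), 'joint_torque': array([-1.0000e-03, -4.9128e+01, -4.0400e-01, -3.1254e+01, -6.4000e-02,
        4.4000e-02,  0.0000e+00]), 'position': array([0.27 , 0.591, 0.186]), 'tool_rot': array([ 0.335,  1.545, -0.338]), 'ft_force': array([-0.317,  0.627,  0.872]), 'torque': array([ 0.081,  0.017, -0.018]), 'grip_width': np.float64(0.994)}
scene {'fx': 442.2496, 'fy': 442.2496, 'cx': 309.6268, 'cy': 231.3314, 'extrinsics': [[-0.2464, 0.9691, -0.0122, 0.046], [0.812, 0.1995, -0.5485, -0.3826], [-0.5291, -0.145, -0.8361, 1.2359], [0.0, 0.0, 0.0, 1.0]]}
top {'fx': 601.5176, 'fy': 601.5176, 'cx': 324.5148, 'cy': 231.3797, 'extrinsics': [[-0.0029, -1.0, 0.0067, 0.0739], [-0.9778, 0.0014, -0.2093, 0.5309], [0.2093, -0.0071, -0.9778, 1.1226], [0.0, 0.0, 0.0, 1.0]]}
wrist {'fx': 342.3054, 'fy': 342.3054, 'cx': 316.7735, 'cy': 240.2242, 'hand_eye': [[-0.0006, -0.2682, 0.9634, -0.1995], [1.0, 0.0005, 0.0007, -0.0013], [-0.0006, 0.9634, 0.2682, -0.0736], [0.0, 0.0, 0.0, 1.0]]}
```

View pics/a_scene.png

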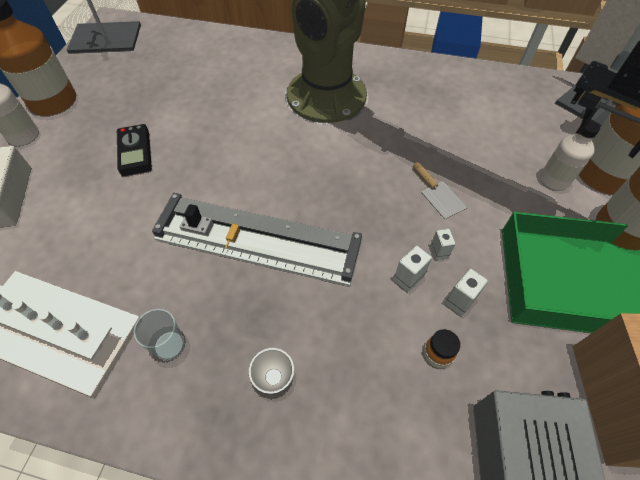

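View pics/a_top.png

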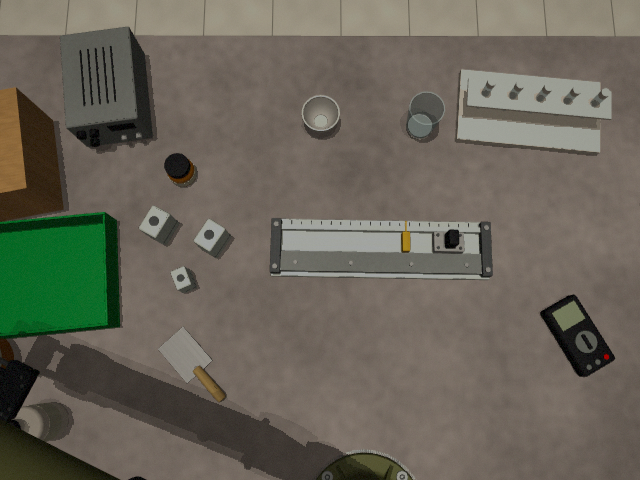

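View pics/a_wrist.png

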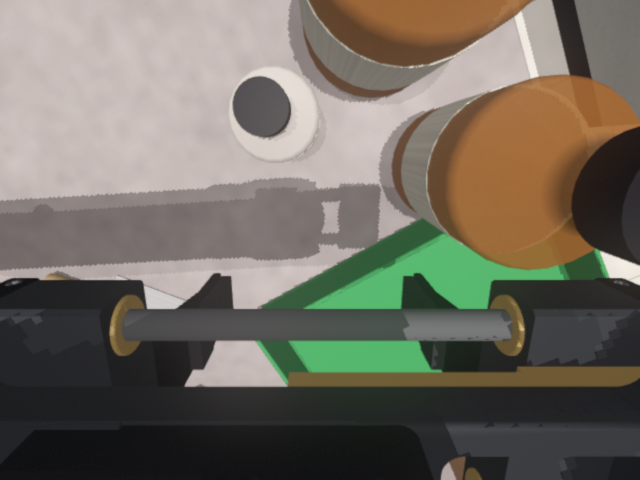

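The top view shows the slide from (272,220) to (492,278), with the carriage near (448,241) and the follower at (406,241). The block candidates are at (157,222), (211,236) and (181,279), and the last looks smallest. Next I measure them.

```bash
cat > h.py <<'E'
from bench import ctrl
import cv2,numpy as np
from scipy.spatial.transform import Rotation as R
def cloud(n,d):
    i=ctrl.camera_info(n); v,u=np.mgrid[:480,:640]
    P=np.stack([(u-i['cx'])/i['fx']*d,(v-i['cy'])/i['fy']*d,d],-1)
    E=np.array(i['extrinsics'])
    return (P-E[:3,3])@E[:3,:3]
def wcloud(d,pos,rot):
    i=ctrl.camera_info('wrist'); v,u=np.mgrid[:480,:640]
    P=np.stack([(u-i['cx'])/i['fx']*d,(v-i['cy'])/i['fy']*d,d],-1)
    H=np.array(i['hand_eye']); P=P@H[:3,:3].T+H[:3,3]
    return P@R.from_rotvec(rot).as_matrix().T+pos
def rect(P,m):
    q=P[m][:,:2]; r=cv2.minAreaRect((q*1000).astype(np.float32)); return np.round(r[0],1),np.round(r[1],1),round(r[2],1),m.sum(),np.round(np.median(P[m][:,2]),4)
E
python3 - <<'E'
from h import *
for cam in ["top","scene"]:
    d=np.load(f"pics/a_{cam}.npy");P=cloud(cam,d)
    print(cam,"bench z",np.median(P[d>0][:,2]))
    z=P[...,2]
    boxes={'top':{'b1':(130,195,185,250),'b2':(188,210,235,265),'b3':(165,260,200,298),'plate':(440,225,465,255),'rail':(262,210,500,285),'foll':(398,230,415,255)},
     'scene':{'b1':(440,262,495,320),'b2':(388,240,436,295),'b3':(426,224,460,262),'plate':(180,200,205,230)}}[cam]
    for k,(l,t,r,b) in boxes.items():
        M=np.zeros(z.shape,bool);M[t:b,l:r]=1;M&=d>0
        if k=='rail':
            print(k,rect(P,M&(z>.008)&(z<.045)));
            m=M&(z>.0315)&(z<.0365);print('endblk',rect(P,m)); continue
        if k=='foll':
            im=cv2.imread('pics/a_top.png').astype(int); m=M&(im[...,2]-im[...,0]>80);print(k,rect(P,m),rect(P,m&(z>.031)));continue
        zt=np.percentile(z[M],97); m=M&(z>zt-.006);print(k,round(zt,4),rect(P,m))
E
python3 - <<'E'
import cv2,numpy as np
a=cv2.imread('pics/a_top.png');cv2.imwrite('pics/c1.png',np.hstack([cv2.resize(a[190:310,120:250],None,fx=3,fy=3,interpolation=2),cv2.resize(a[205:325,390:500],None,fx=3,fy=3,interpolation=2)]))
E
```

```text
top bench z 0.0013335634133632619
b1 0.0843 (array([546.1, 400.3]), array([42. , 54.6]), 61.5, np.int64(559), np.float64(0.0824))
b2 0.0849 (array([519.6, 294.1]), array([40.8, 54.8]), 58.2, np.int64(545), np.float64(0.0827))
b3 0.0626 (array([439.6, 349.6]), array([40.1, 29.9]), 22.5, np.int64(294), np.float64(0.0599))
plate 0.087 (array([ 513.9, -172.7]), array([20.3, 27.5]), 89.2, np.int64(144), np.float64(0.0847))
rail (array([504.2, -52.6]), array([467.3, 142.1]), 89.9, np.int64(12322), np.float64(0.026))
endblk (array([505.5, -39. ]), array([440. , 109.4]), 89.0, np.int64(1487), np.float64(0.0335))
foll (array([517.9, -89.4]), array([12.9, 42.3]), 88.5, np.int64(136), np.float64(0.0367)) (array([517.8, -89.4]), array([12.9, 42.1]), 88.5, np.int64(134), np.float64(0.0368))
scene bench z 0.00018612911676096417
b1 0.0834 (array([545.8, 401.5]), array([41.1, 55.9]), 61.8, np.int64(582), np.float64(0.0821))
b2 0.0834 (array([519.2, 294.8]), array([41.2, 55.1]), 56.4, np.int64(521), np.float64(0.0819))
b3 0.076 (array([508.7, 319.8]), array([18.4, 11.1]), 3.5, np.int64(40), np.float64(0.0815))
plate 0.0839 (array([ 515.5, -172.1]), array([30.7, 19.6]), 1.3, np.int64(122), np.float64(0.0828))
```

View pics/c1.png

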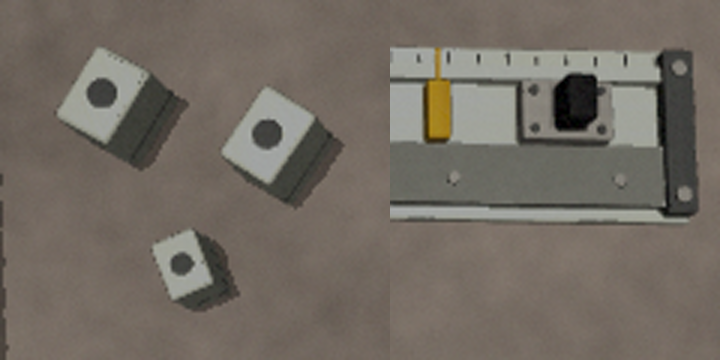

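The three candidates in the top view are (157,222) and (211,236), both about 55x42x83 mm, and (181,279), about 40x30x60 mm. The last matches the stated size and is the smallest, and the crop confirms it. Next I get the rail axis and the tool axes.

```bash
python3 - <<'E'
from h import *
s=ctrl.get_state();print(np.round(R.from_rotvec(s['tool_rot']).as_matrix(),3))
for cam in ["top","scene"]:
    d=np.load(f"pics/a_{cam}.npy");P=cloud(cam,d);im=cv2.imread(f'pics/a_{cam}.png').astype(int)
    z=P[...,2];X=P[...,0];Y=P[...,1]; dark=im.max(-1)<90
    for lo,hi in [(-.29,-.235),(.15,.20)]:
        m=(d>0)&(X>.43)&(X<.58)&(Y>lo)&(Y<hi)&(z>.029)&(z<.04); print(cam,'end',rect(P,m))
    # guide inner edge: sample height profile along x at various y; 
    for y in np.arange(-.06,.16,.03):
        m=(abs(Y-y)<.004)&(X>.42)&(X<.6)&(d>0); f=m&(z<.018)&(X>.48)&(X<.55)
        w=m&(z>.022); xs=X[f]; print(cam,round(y,2),'floor x',np.round(np.percentile(xs,[1,99]),4) if len(xs) else None,'n',len(xs))
    for y in (-.172,):
        m=(abs(Y-y)<.03)&(X>.48)&(X<.55)&(z>.034)&(z<.044);print('carr',rect(P,m))
E
```

```text
[[-0.001  0.416  0.909]
 [-0.001  0.909 -0.416]
 [-1.    -0.001  0.   ]]
top end (array([ 500.4, -247.3]), array([ 24. , 108.8]), 89.6, np.int64(576), np.float64(0.0347))
top end (array([509.1, 166.2]), array([110.7,  29.9]), 0.6, np.int64(580), np.float64(0.0343))
top -0.06 floor x [0.4984 0.5386] n 79
top -0.03 floor x [0.4994 0.5402] n 79
top 0.0 floor x [0.4995 0.5401] n 82
top 0.03 floor x [0.4998 0.5415] n 84
top 0.06 floor x [0.5021 0.5411] n 80
top 0.09 floor x [0.5015 0.5413] n 79
top 0.12 floor x [0.5019 0.5429] n 79
top 0.15 floor x [0.5018 0.5428] n 81
carr (array([ 512.7, -172.3]), array([58.7, 59.5]), 0.6, np.int64(367), np.float64(0.0387))
scene end (array([ 501.6, -247.7]), array([ 22. , 110.5]), 88.7, np.int64(387), np.float64(0.0327))
scene end (array([508.8, 166. ]), array([ 31.8, 110.2]), 89.4, np.int64(459), np.float64(0.0337))
scene -0.06 floor x [0.4928 0.5491] n 62
scene -0.03 floor x [0.4935 0.5492] n 65
scene 0.0 floor x [0.4938 0.5494] n 64
scene 0.03 floor x [0.4947 0.5497] n 61
scene 0.06 floor x [0.4953 0.5497] n 63
scene 0.09 floor x [0.4948 0.5392] n 61
scene 0.12 floor x [0.496  0.5312] n 60
scene 0.15 floor x [0.4968 0.5319] n 58
carr (array([ 514.4, -171.9]), array([59.7, 41.4]), 89.2, np.int64(263), np.float64(0.0371))
```

Emit:
servo_tool(dp=[[0, -1, 1], [0, -1, 1], [0, -1, 1], [0, -1, 1], [0, -1, 1]], yaw=[-1, -1, -1, -0.92, 0], fingers=1, grip_force=30)

```text
time: 0.65
position: [0.3641, 0.4419, 0.1869]
tool_rot: [0.012, 1.571, -0.013]
ft_force: [1.0, 0.3, -0.1]
grip_width: 1.0
```

Emit:
servo_tool(dp=[[0, -1, 0], [0, -1, 0], [0, -1, 0], [0, -1, 0], [0, -1, 0]], yaw=[0, 0, 0, 0, 0])

```text
time: 1.15
position: [0.3613, 0.3172, 0.1867]
tool_rot: [0.014, 1.571, -0.015]
ft_force: [-0.4, -0.5, 0.7]
grip_width: 1.001
```

Emit:
servo_tool(dp=[[0, -1, 0], [0, -1, 0], [0, -1, 0], [0, -1, 0], [0, -1, 0]], yaw=[0, 0, 0, 0, 0])

```text
time: 1.65
position: [0.359, 0.1923, 0.1868]
tool_rot: [0.014, 1.571, -0.014]
ft_force: [-1.3, 0.1, 0.6]
grip_width: 0.995
```

Emit:
servo_tool(dp=[[0, -1, 0], [0, -1, 0], [0, -1, 0], [0, -1, 0], [0, -1, 0]], yaw=[0, 0, 0, 0, 0])

```text
time: 2.15
position: [0.3568, 0.0776, 0.1872]
tool_rot: [0.015, 1.571, -0.014]
ft_force: [-0.1, -0.4, -0.1]
grip_width: 0.998
```

Emit:
servo_tool(dp=[[0, -0.5, 1], [0, -1, 1], [0, -1, 1], [0, -1, 1], [0, -1, 1]], yaw=[0, 0, 0, 0, 0])

```text
time: 2.65
position: [0.481, -0.0372, 0.1875]
tool_rot: [0.015, 1.57, -0.014]
ft_force: [0.2, -0.1, 0.2]
grip_width: 1.0
```

Emit:
servo_tool(dp=[[0, -1, 1], [0, -1, 0.5], [0, -1, 0], [0, -1, 0], [0, -1, 0]], yaw=[0, 0, 0, 0, 0])

```text
time: 3.15
position: [0.5152, -0.1626, 0.1873]
tool_rot: [0.015, 1.57, -0.014]
ft_force: [0.7, 0.9, 0.3]
grip_width: 0.996
```

```bash
python3 - <<'E'
from h import *
s=ctrl.get_state();print(s['position'],np.round(R.from_rotvec(s['tool_rot']).as_matrix(),4),s['ft_force'])
p,d=ctrl.get_image('wrist');cv2.imwrite("pics/w1.png",p[:,:,::-1]);P=wcloud(d,s['position'],s['tool_rot'])
z=P[...,2];X=P[...,0];Y=P[...,1]
print('plate',rect(P,(d>0)&(z>.076)&(z<.09)&(abs(X-.515)<.03)&(abs(Y+.172)<.04)))
E
```

```text
[ 0.51522398 -0.16257136  0.18730489] [[ 5.000e-04  1.820e-02  9.998e-01]
 [ 6.000e-04  9.998e-01 -1.820e-02]
 [-1.000e+00  6.000e-04  5.000e-04]] [0.67770487 0.87339468 0.3283053 ]
plate (array([ 512.4, -174. ]), array([20. , 29.6]), 89.2, np.int64(730), np.float64(0.0857))
```

View pics/w1.png

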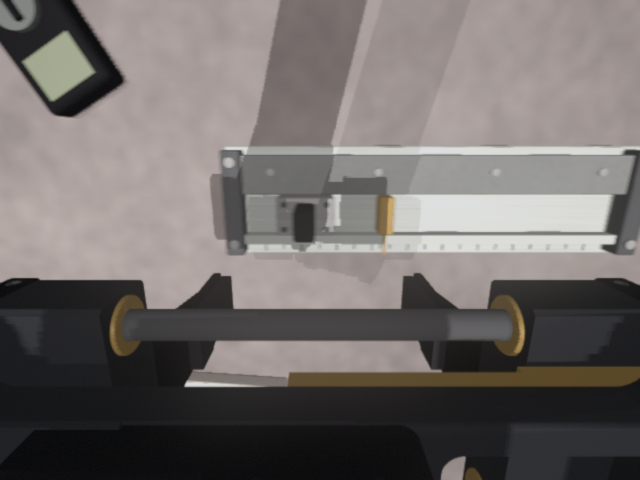

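The wrist view shows the plate at (304,222) and the follower at (386,215), agreeing with the other cameras within about 2 mm. Descending.

Emit:
servo_tool(dp=[[1, -0.42, -0.04], [1, 0, 0], [1, 0, 0], [1, 0, 0], [0.8, 0, 0]], yaw=[0, 0, 0, 0, 0])

```text
time: 3.7
position: [0.5136, -0.1716, 0.066]
tool_rot: [0.015, 1.571, -0.014]
ft_force: [-0.1, 1.3, 0.2]
grip_width: 1.002
```

Emit:
servo_tool(dp=[[0.4, 0, 0], [0.37, 0, 0], [0, 0, 0], [0, 0, 0], [0, 0, 0]], yaw=[0, 0, 0, 0, 0])

```text
time: 4.2
position: [0.5153, -0.1722, 0.0495]
tool_rot: [0.015, 1.568, -0.014]
ft_force: [0.6, -0.4, -0.1]
grip_width: 1.002
```

Emit:
servo_tool(dp=[[0, 0, 0], [0, 0, 0], [0, 0, 0], [0, 0, 0], [0, 0, 0]], yaw=[0, 0, 0, 0, 0], fingers=0, grip_force=25)

```text
time: 4.7
position: [0.5145, -0.172, 0.0485]
tool_rot: [0.015, 1.569, -0.014]
ft_force: [-0.2, 0.7, -0.3]
grip_width: 0.626
```

Emit:
servo_tool(dp=[[0, 0, 0], [0, 0, 0], [0, 0, 0], [0, 0, 0], [0, 0, 0]], yaw=[0, 0, 0, 0, 0])

```text
time: 5.2
position: [0.5148, -0.1724, 0.0489]
tool_rot: [0.015, 1.569, -0.014]
ft_force: [1.0, -0.5, 1.6]
grip_width: 0.174
```

Emit:
servo_tool(dp=[[0, 0, 0], [0, 0, 0], [0, 0, 0], [0, 0, 0], [0, 0, 0]], yaw=[0, 0, 0, 0, 0])

```text
time: 5.7
position: [0.5149, -0.1721, 0.0488]
tool_rot: [0.015, 1.569, -0.014]
ft_force: [0.0, -0.1, 4.9]
grip_width: 0.006
```

```bash
python3 - <<'E'
from h import *
s=ctrl.get_state();print(s['position'],s['ft_force'],s['grip_width'])
for n in ['wrist','scene']:
    p,d=ctrl.get_image(n);cv2.imwrite(f"pics/g_{n}.png",p[:,:,::-1] if n=='wrist' else cv2.resize(p[150:330,130:390,::-1],None,fx=3,fy=3))
E
```

```text
[ 0.5149215  -0.17210906  0.04884122] [ 3.51595348e-03 -7.82374937e-02  4.89524328e+00] 0.005960511000728297
```

View pics/g_wrist.png

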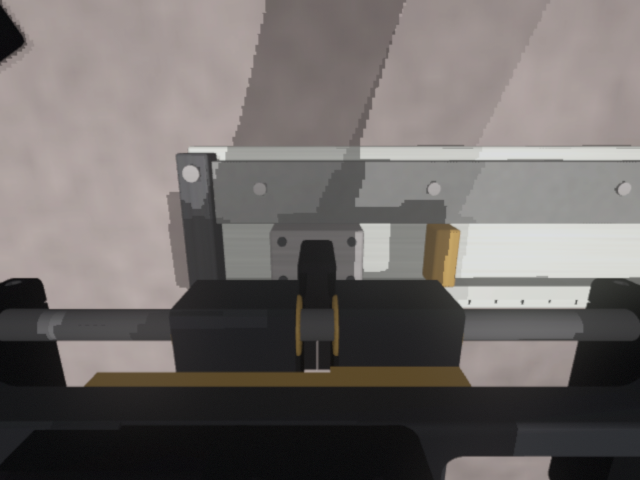

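View pics/g_scene.png

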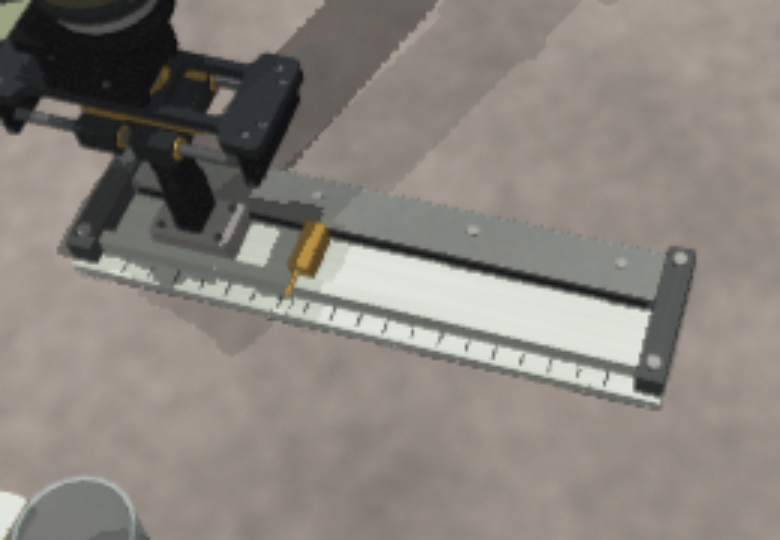

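```bash
python3 - <<'E'
from h import *
s=ctrl.get_state()
p,d=ctrl.get_image('wrist');P=wcloud(d,s['position'],s['tool_rot'])
for v in range(225,400,8): print(v,[ (np.round(P[v,u]*1000).astype(int).tolist(), p[v,u].tolist()) for u in (292,308,318,328)])
cv2.imwrite('pics/g2.png',cv2.resize(p[200:400,230:430,::-1],None,fx=3,fy=3,interpolation=0))
t,dt=ctrl.get_image('top');cv2.imwrite('pics/g3.png',cv2.resize(t[180:300,380:510,::-1],None,fx=5,fy=5,interpolation=2))
E
```

```text
225 [([493, -189, 23], [84, 81, 81]), ([492, -179, 25], [83, 81, 81]), ([493, -172, 24], [83, 82, 81]), ([493, -165, 25], [84, 82, 82])]
233 [([494, -188, 39], [104, 101, 100]), ([494, -178, 39], [104, 101, 100]), ([494, -172, 40], [104, 101, 101]), ([494, -166, 41], [104, 101, 100])]
241 [([499, -188, 39], [103, 101, 100]), ([497, -178, 48], [31, 31, 32]), ([497, -172, 48], [32, 31, 32]), ([498, -166, 46], [36, 35, 35])]
249 [([504, -189, 40], [102, 100, 100]), ([497, -178, 63], [30, 29, 29]), ([497, -172, 64], [30, 30, 31]), ([497, -166, 64], [33, 33, 33])]
257 [([510, -189, 40], [101, 98, 98]), ([497, -177, 79], [31, 31, 31]), ([498, -172, 77], [31, 31, 31]), ([497, -167, 79], [33, 31, 32])]
265 [([515, -189, 40], [103, 101, 100]), ([499, -177, 85], [31, 30, 31]), ([499, -172, 86], [32, 31, 32]), ([499, -167, 85], [32, 32, 32])]
273 [([521, -189, 40], [104, 101, 101]), ([503, -177, 86], [29, 29, 31]), ([503, -172, 85], [31, 30, 32]), ([503, -167, 87], [30, 30, 30])]
281 [([476, -179, 162], [31, 31, 32]), ([504, -177, 94], [30, 30, 30]), ([505, -172, 93], [31, 30, 30]), ([503, -168
[... 1296 characters left out ...]
([488, -178, 181], [29, 29, 31]), ([519, -176, 136], [31, 29, 30]), ([519, -173, 136], [67, 61, 60]), ([520, -169, 135], [31, 29, 29])]
369 [([491, -178, 179], [31, 31, 32]), ([523, -177, 135], [96, 89, 87]), ([523, -173, 136], [104, 96, 95]), ([523, -169, 136], [92, 85, 83])]
377 [([489, -178, 184], [89, 71, 40]), ([489, -175, 184], [90, 72, 40]), ([490, -172, 183], [90, 72, 42]), ([490, -170, 183], [90, 72, 40])]
385 [([490, -178, 186], [84, 68, 40]), ([490, -175, 186], [84, 68, 39]), ([490, -172, 186], [84, 68, 40]), ([490, -170, 186], [84, 68, 40])]
393 [([488, -177, 191], [27, 26, 27]), ([488, -174, 191], [26, 26, 26]), ([488, -172, 191], [27, 26, 27]), ([488, -170, 191], [26, 26, 26])]
```

View pics/g2.png

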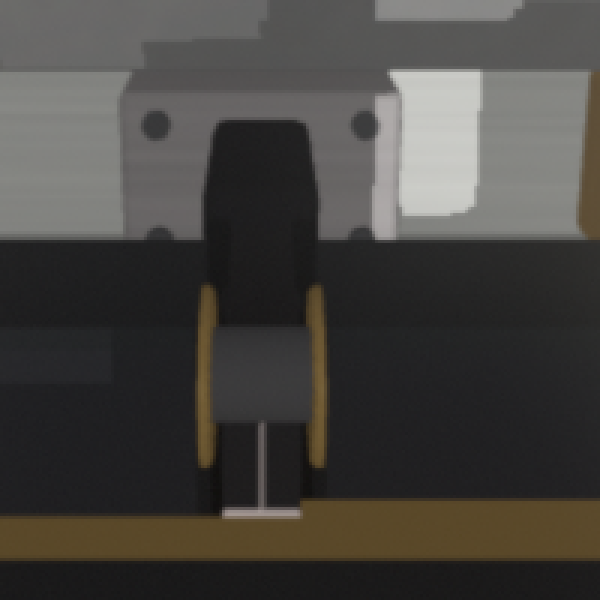

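View pics/g3.png

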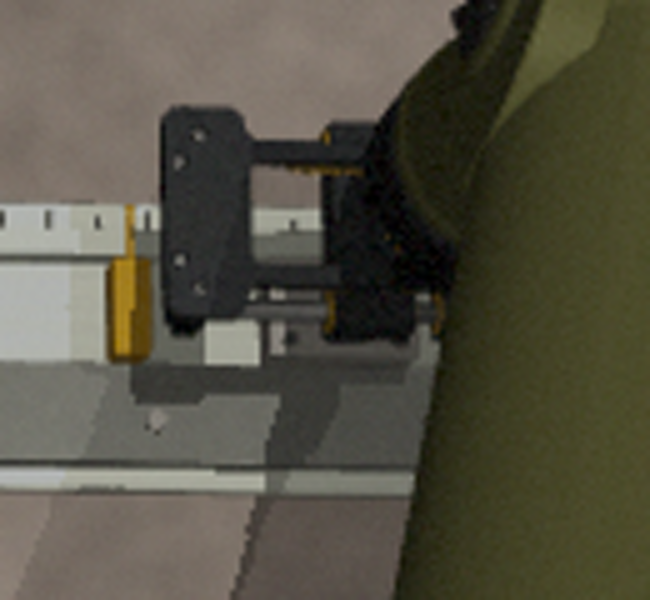

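```bash
python3 - <<'E'
from h import *
d=np.load('pics/a_wrist.npy')
i=ctrl.camera_info('wrist'); v,u=np.mgrid[:480,:640]
P=np.stack([(u-i['cx'])/i['fx']*d,(v-i['cy'])/i['fy']*d,d],-1)
H=np.array(i['hand_eye']); P=P@H[:3,:3].T+H[:3,3]
for v in range(265,400,8): print(v,[np.round(P[v,u]*1000).astype(int).tolist() for u in (190,205,215,225,410,420,430,440)])
s=ctrl.get_state();print(s['torque'],s['ft_force'],s['joint_positions'])
E
```

```text
265 [[183, -151, 63], [185, -134, 64], [185, -122, 64], [184, -110, 64], [177, 108, 61], [179, 120, 62], [178, 131, 61], [178, 143, 61]]
273 [[183, -152, 73], [184, -134, 74], [-38, -52, -12], [183, -110, 73], [179, 109, 71], [180, 121, 72], [178, 132, 71], [178, 144, 71]]
281 [[182, -153, 83], [184, -135, 84], [-48, -49, -11], [-45, -45, -10], [-44, 45, -10], [-48, 48, -12], [177, 133, 81], [179, 145, 81]]
289 [[184, -154, 94], [-58, -51, -12], [-53, -48, -10], [-48, -45, -8], [-200, -1, -74], [-54, 47, -10], [-58, 50, -12], [178, 146, 91]]
297 [[-66, -55, -12], [-64, -49, -11], [-62, -45, -10], [-51, -44, -5], [-53, 43, -6], [-62, 44, -10], [-64, 48, -11], [-65, 52, -12]]
305 [[-74, -52, -12], [-71, -47, -10], [-64, -45, -7], [-52, -44, -1], [-55, 42, -2], [-65, 43, -8], [-71, 46, -11], [-74, 49, -12]]
313 [[-123, -32, -34], [-122, -29, -33], [-123, -26, -34], [-122, -24, -34], [-122, 23, -33], [-122, 25, -33], [-122, 27, -34], [-123, 29, -34]]
321 [[-124, -32, -32], [-124, -28, -33], [-123, -26, -32], [-124, -23, -32], [-124, 22, -33], [-124, 24, -33], [-124, 27, -33], [-125, 29, 
[... 727 characters left out ...]
06], [184, -133, 206], [183, -120, 206], [178, 119, 202], [178, 131, 202], [-87, 42, 8], [-86, 46, 9]]
377 [[185, -167, 219], [184, -147, 219], [183, -134, 218], [185, -121, 219], [-135, 19, -25], [-135, 22, -25], [-135, 24, -25], [-135, 26, -25]]
385 [[185, -168, 232], [182, -147, 229], [183, -135, 230], [184, -122, 231], [-138, 19, -25], [-138, 21, -25], [-138, 23, -25], [-137, 26, -24]]
393 [[-142, -26, -27], [-143, -23, -27], [-143, -21, -27], [-142, -19, -26], [-142, 18, -27], [-141, 20, -26], [-142, 22, -27], [-143, 23, -27]]
[-0.03879323  0.01929122 -0.02144993] [ 0.42505103 -0.07691497  6.31216315] [-0.05675028  0.21069898  0.36883409  1.8948471  -0.0881517   1.04961991
  1.90095417]
```

The fingers shut completely without gripping the plate. In the depth data they end about 38 mm short of the stated TCP. I'll open them and check this from the fixed cameras.

Emit:
servo_tool(dp=[[0, 0, 0], [0, 0, 0], [0, 0, 0], [0, 0, 0], [0, 0, 0]], yaw=[0, 0, 0, 0, 0], fingers=0.6)

```text
time: 6.4
position: [0.5149, -0.1708, 0.0487]
tool_rot: [0.015, 1.569, -0.012]
ft_force: [-0.4, 2.9, 5.8]
grip_width: 0.379
```

```bash
python3 - <<'E'
from h import *
s=ctrl.get_state();print(s['time'],s['position'],s['ft_force'],s['grip_width'])
p,d=ctrl.get_image('scene');P=cloud('scene',d);cv2.imwrite('pics/s2.png',cv2.resize(p[150:300,130:280,::-1],None,fx=4,fy=4,interpolation=2))
w,dw=ctrl.get_image('wrist');W=wcloud(dw,s['position'],s['tool_rot']);cv2.imwrite('pics/w2.png',w[:,:,::-1])
for n,Q,I in(('scene',P,p),('wrist',W,w)):
    for lo,hi in((-.25,-.187),(-.161,-.10)):
        m=(Q[...,0]>.49)&(Q[...,0]<.54)&(Q[...,1]>lo)&(Q[...,1]<hi)&(I.max(-1)<75)&(Q[...,2]>.045)&(Q[...,2]<.14)
        if m.sum(): q=Q[m]; print(n,m.sum(),np.round(np.percentile(q,[1,5,50,95],axis=0)*1000).tolist())
E
```

```text
6.4 [ 0.51493589 -0.17076097  0.04874993] [-0.43041306  2.90211677  5.79128824] 0.37858304328709613
scene 135 [[506.0, -199.0, 65.0], [509.0, -197.0, 83.0], [524.0, -189.0, 109.0], [527.0, -187.0, 134.0]]
scene 82 [[506.0, -154.0, 84.0], [508.0, -153.0, 85.0], [523.0, -146.0, 98.0], [527.0, -143.0, 115.0]]
wrist 1909 [[497.0, -200.0, 52.0], [498.0, -198.0, 75.0], [504.0, -192.0, 109.0], [521.0, -188.0, 136.0]]
wrist 1440 [[503.0, -154.0, 87.0], [503.0, -154.0, 91.0], [505.0, -150.0, 117.0], [522.0, -145.0, 136.0]]
```

View pics/s2.png

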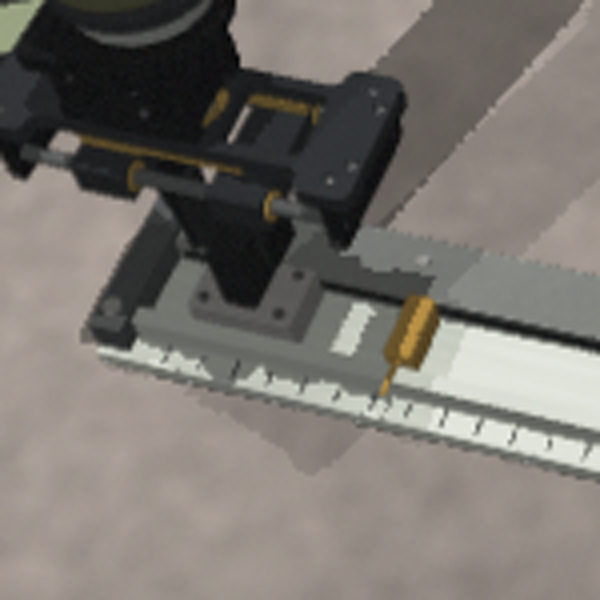

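View pics/w2.png

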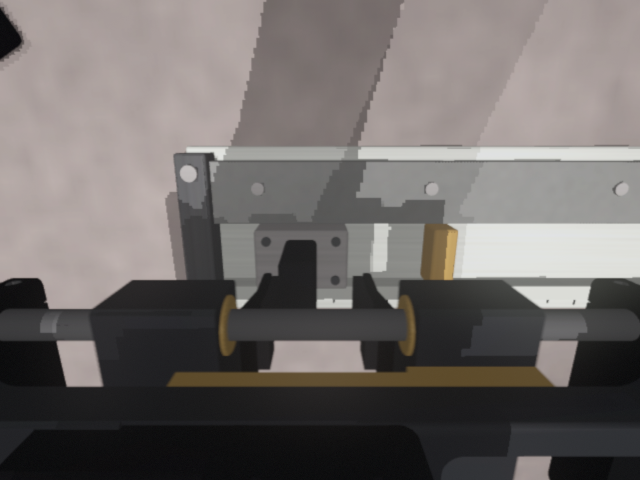

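Emit:
servo_tool(dp=[[-0.2, -0.3, 0], [0, 0, 0], [0, 0, 0], [0, 0, 0], [0, 0, 0]], yaw=[0, 0, 0, 0, 0], fingers=0.8)

```text
time: 7.0
position: [0.514, -0.1794, 0.0531]
tool_rot: [0.015, 1.57, -0.014]
ft_force: [-0.2, -0.4, 0.4]
grip_width: 0.79
```

```bash
python3 - <<'E'
from h import *
s=ctrl.get_state();print(s['time'],s['position'],s['ft_force'],s['grip_width'])
w,dw=ctrl.get_image('wrist');W=wcloud(dw,s['position'],s['tool_rot']);cv2.imwrite('pics/w3.png',w[:,:,::-1])
z=W[...,2];m=(dw>0)&(w.max(-1)<60)&(z>.05)&(z<.092)&(W[...,0]<.512)&(abs(W[...,1]+.18)<.022); print(np.round(np.percentile(W[m],[2,50,98],axis=0),4))
for lo,hi in((-.25,-.197),(-.161,-.10)):
    m=(W[...,0]>.49)&(W[...,0]<.54)&(W[...,1]>lo)&(W[...,1]<hi)&(w.max(-1)<75)&(z>.045)&(z<.14); print(np.round(np.percentile(W[m],[2,50,98],axis=0),4).tolist())
E
```

```text
7.0 [ 0.51404023 -0.17939885  0.05307953] [-0.23864322 -0.38968473  0.38123404] 0.7895583522848981
[[ 0.4971 -0.1936  0.0527]
 [ 0.5    -0.1846  0.085 ]
 [ 0.5116 -0.1753  0.0869]]
[[0.5009, -0.2245, 0.092], [0.5033, -0.2172, 0.1173], [0.5211, -0.2146, 0.1399]]
[[0.5025, -0.1463, 0.0926], [0.5046, -0.1434, 0.1176], [0.522, -0.136, 0.1399]]
```

View pics/w3.png

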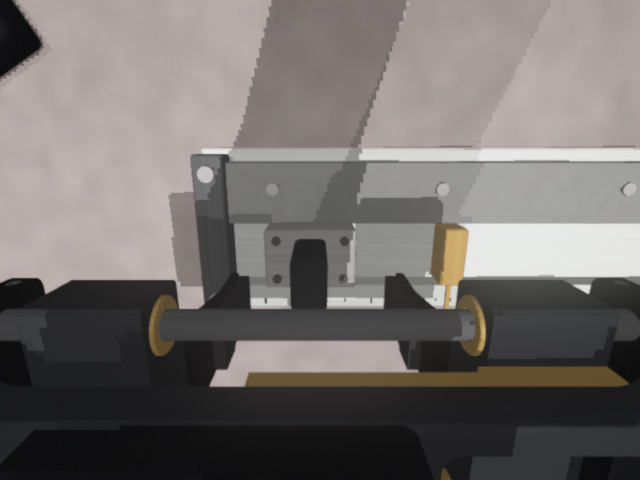

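The fingertips are at z≈0.090 with the TCP reported at 0.053, so they end 37 mm behind the reported TCP. I'll use that offset from here. The plate is now centred at y≈-0.1845.

Emit:
servo_tool(dp=[[0, -0.2, -0.02], [0.3, 0, 0], [0.3, 0, 0], [0.3, 0, 0], [0, 0, 0]], yaw=[0, 0, 0, 0, 0])

```text
time: 7.55
position: [0.5125, -0.184, 0.0292]
tool_rot: [0.015, 1.572, -0.013]
ft_force: [0.5, 0.3, -0.1]
grip_width: 0.799
```

Emit:
servo_tool(dp=[[0.3, 0, 0], [0.3, 0, 0], [0.1, 0, 0], [0, 0, 0], [0, 0, 0]], yaw=[0, 0, 0, 0, 0])

```text
time: 8.05
position: [0.5139, -0.1845, 0.0135]
tool_rot: [0.015, 1.569, -0.014]
ft_force: [-0.1, 0.5, -0.2]
grip_width: 0.8
```

Emit:
servo_tool(dp=[[0, 0, 0], [0, 0, 0], [0, 0, 0], [0, 0, 0], [0, 0, 0]], yaw=[0, 0, 0, 0, 0], fingers=0, grip_force=25)

```text
time: 8.55
position: [0.5138, -0.1845, 0.0135]
tool_rot: [0.015, 1.569, -0.014]
ft_force: [0.2, -0.8, 0.7]
grip_width: 0.43
```

Emit:
servo_tool(dp=[[0, 0, 0], [0, 0, 0], [0, 0, 0], [0, 0, 0], [0, 0, 0]], yaw=[0, 0, 0, 0, 0])

```text
time: 9.05
position: [0.5138, -0.1844, 0.0134]
tool_rot: [0.015, 1.569, -0.014]
ft_force: [-0.3, 0.3, 0.0]
grip_width: 0.226
```

Gripped, with the opening at about 19.7 mm. Now pushing.

Emit:
servo_tool(dp=[[0, 0.1, 0], [0, 0.3, 0], [0, 0.4, 0], [0, 0.4, 0], [0, 0.3, 0]], yaw=[0, 0, 0, 0, 0])

```text
time: 9.55
position: [0.5145, -0.1455, 0.0134]
tool_rot: [0.014, 1.57, -0.013]
ft_force: [-0.2, -2.7, -2.0]
grip_width: 0.227
```

Emit:
servo_tool(dp=[[0, 0.3, 0], [0, 0.3, 0], [0, 0.3, 0], [0, 0.3, 0], [0, 0.2, 0]], yaw=[0, 0, 0, 0, 0])

```text
time: 10.05
position: [0.5151, -0.1117, 0.0134]
tool_rot: [0.014, 1.569, -0.014]
ft_force: [1.2, -3.2, -2.1]
grip_width: 0.228
```

Emit:
servo_tool(dp=[[0, 0.2, 0], [0, 0.2, 0], [0, 0.2, 0], [0, 0.2, 0], [0, 0.2, 0]], yaw=[0, 0, 0, 0, 0])

```text
time: 10.55
position: [0.5156, -0.0867, 0.0134]
tool_rot: [0.015, 1.569, -0.014]
ft_force: [1.3, -3.8, -2.2]
grip_width: 0.223
```

Emit:
servo_tool(dp=[[0, 0.04, 0], [0, 0.04, 0], [0, 0.04, 0], [0, 0.04, 0], [0, 0.04, 0]], yaw=[0, 0, 0, 0, 0])

```text
time: 11.05
position: [0.5156, -0.0821, 0.0134]
tool_rot: [0.015, 1.57, -0.014]
ft_force: [0.9, -3.9, -3.7]
grip_width: 0.226
```

Emit:
servo_tool(dp=[[0, 0.04, 0], [0, 0.04, 0], [0, 0.04, 0], [0, 0.03, 0], [0, 0.02, 0]], yaw=[0, 0, 0, 0, 0])

```text
time: 11.55
position: [0.5157, -0.0777, 0.0134]
tool_rot: [0.015, 1.57, -0.014]
ft_force: [1.1, -3.5, -3.8]
grip_width: 0.224
```

Emit:
servo_tool(dp=[[0, 0.04, 0], [0, 0.04, 0], [0, 0.04, 0], [0, 0.04, 0], [0, 0.03, 0]], yaw=[0, 0, 0, 0, 0])

```text
time: 12.05
position: [0.5158, -0.0729, 0.0134]
tool_rot: [0.015, 1.57, -0.014]
ft_force: [2.4, -2.5, -4.3]
grip_width: 0.228
```

Emit:
servo_tool(dp=[[0, 0.04, 0], [0, 0.04, 0], [0, 0.04, 0], [0, 0.04, 0], [0, 0.04, 0]], yaw=[0, 0, 0, 0, 0])

```text
time: 12.55
position: [0.5159, -0.0679, 0.0135]
tool_rot: [0.015, 1.569, -0.014]
ft_force: [1.5, -2.8, -4.0]
grip_width: 0.229
```

Emit:
servo_tool(dp=[[0, 0.04, 0], [0, 0.04, 0], [0, 0.04, 0], [0, 0.04, 0], [0, 0.04, 0]], yaw=[0, 0, 0, 0, 0])

```text
time: 13.05
position: [0.516, -0.063, 0.0134]
tool_rot: [0.015, 1.57, -0.014]
ft_force: [1.1, -3.5, -4.2]
grip_width: 0.225
```

Emit:
servo_tool(dp=[[0, 0.04, 0], [0, 0.04, 0], [0, 0.04, 0], [0, 0.04, 0], [0, 0.04, 0]], yaw=[0, 0, 0, 0, 0])

```text
time: 13.55
position: [0.5161, -0.058, 0.0134]
tool_rot: [0.015, 1.57, -0.014]
ft_force: [2.5, -4.1, -6.5]
grip_width: 0.227
```

Emit:
servo_tool(dp=[[0, 0.04, 0], [0, 0.04, 0], [0, 0.04, 0], [0, 0.04, 0], [0, 0.04, 0]], yaw=[0, 0, 0, 0, 0])

```text
time: 14.05
position: [0.5162, -0.0529, 0.0135]
tool_rot: [0.015, 1.569, -0.014]
ft_force: [3.3, -3.8, -6.3]
grip_width: 0.225
```

Emit:
servo_tool(dp=[[0.01, 0.04, 0.01], [0.01, 0.04, 0.01], [0, 0.04, 0], [0, 0.04, 0], [0, 0.04, 0]], yaw=[0, 0, 0, 0, 0])

```text
time: 14.55
position: [0.5163, -0.048, 0.0134]
tool_rot: [0.015, 1.571, -0.014]
ft_force: [-3.2, -3.7, 4.3]
grip_width: 0.225
```

Emit:
servo_tool(dp=[[-0.005, 0.04, -0.004], [0, 0.04, 0], [0, 0.04, 0], [0, 0.04, 0], [0, 0.04, 0]], yaw=[0, 0, 0, 0, 0])

```text
time: 15.05
position: [0.5164, -0.0429, 0.0134]
tool_rot: [0.015, 1.57, -0.014]
ft_force: [-4.2, -4.1, 4.7]
grip_width: 0.229
```

Emit:
servo_tool(dp=[[-0.005, 0.04, -0.006], [0, 0.04, 0], [0, 0.04, 0], [0, 0.04, 0], [0, 0.04, 0]], yaw=[0, 0, 0, 0, 0])

```text
time: 15.55
position: [0.5165, -0.0379, 0.0134]
tool_rot: [0.015, 1.57, -0.014]
ft_force: [-4.1, -3.9, 4.1]
grip_width: 0.228
```

Emit:
servo_tool(dp=[[-0.003, 0.04, -0.006], [0, 0.04, 0], [0, 0.04, 0], [0, 0.04, 0], [0, 0.04, 0]], yaw=[0, 0, 0, 0, 0])

```text
time: 16.05
position: [0.5166, -0.0329, 0.0134]
tool_rot: [0.015, 1.57, -0.014]
ft_force: [-3.4, -4.2, 4.0]
grip_width: 0.225
```

Emit:
servo_tool(dp=[[0, 0.04, 0], [0, 0.04, 0], [0, 0.04, 0], [0, 0.04, 0], [0, 0.04, 0]], yaw=[0, 0, 0, 0, 0])

```text
time: 16.55
position: [0.5167, -0.0279, 0.0134]
tool_rot: [0.015, 1.57, -0.014]
ft_force: [-2.8, -3.5, 4.2]
grip_width: 0.227
```

Emit:
servo_tool(dp=[[0, 0.04, 0], [0, 0.04, 0], [0, 0.04, 0], [0, 0.04, 0], [0, 0.04, 0]], yaw=[0, 0, 0, 0, 0])

```text
time: 17.05
position: [0.5168, -0.0229, 0.0134]
tool_rot: [0.015, 1.57, -0.014]
ft_force: [-3.7, -3.6, 4.2]
grip_width: 0.23
```

Emit:
servo_tool(dp=[[0, 0.04, 0], [0, 0.04, 0], [0, 0.04, 0], [0, 0.04, 0], [0, 0.04, 0]], yaw=[0, 0, 0, 0, 0])

```text
time: 17.55
position: [0.5169, -0.0179, 0.0134]
tool_rot: [0.015, 1.57, -0.014]
ft_force: [-3.9, -4.2, 4.1]
grip_width: 0.228
```

Emit:
servo_tool(dp=[[0, 0.04, 0], [0, 0.04, 0], [0, 0.04, 0], [0, 0.04, 0], [0, 0.04, 0]], yaw=[0, 0, 0, 0, 0])

```text
time: 18.05
position: [0.517, -0.0129, 0.0134]
tool_rot: [0.015, 1.57, -0.014]
ft_force: [-3.6, -4.2, 5.1]
grip_width: 0.225
```

Emit:
servo_tool(dp=[[0, 0.04, 0], [0, 0.04, 0], [0, 0.04, 0], [0, 0.04, 0], [0, 0.04, 0]], yaw=[0, 0, 0, 0, 0])

```text
time: 18.55
position: [0.5171, -0.0079, 0.0134]
tool_rot: [0.015, 1.57, -0.014]
ft_force: [-4.5, -3.3, 4.0]
grip_width: 0.226
```

Emit:
servo_tool(dp=[[0, 0.04, 0], [0, 0.04, 0], [0, 0.04, 0], [0, 0.04, 0], [0, 0.04, 0]], yaw=[0, 0, 0, 0, 0])

```text
time: 19.05
position: [0.5171, -0.0029, 0.0134]
tool_rot: [0.015, 1.57, -0.014]
ft_force: [-3.7, -3.7, 5.3]
grip_width: 0.231
```

Emit:
servo_tool(dp=[[0, 0.04, 0], [0, 0.04, 0], [0, 0.04, 0], [0, 0.04, 0], [0, 0.04, 0]], yaw=[0, 0, 0, 0, 0])

```text
time: 19.55
position: [0.5172, 0.0021, 0.0134]
tool_rot: [0.015, 1.57, -0.014]
ft_force: [-2.5, -4.1, 3.9]
grip_width: 0.23
```

Emit:
servo_tool(dp=[[0, 0.04, 0], [0, 0.04, 0], [0, 0.04, 0], [0, 0.04, 0], [0, 0.04, 0]], yaw=[0, 0, 0, 0, 0])

```text
time: 20.05
position: [0.5173, 0.0071, 0.0134]
tool_rot: [0.015, 1.57, -0.014]
ft_force: [-2.9, -4.0, 5.4]
grip_width: 0.228
```

Emit:
servo_tool(dp=[[0, 0.04, 0], [0, 0.04, 0], [0, 0.04, 0], [0, 0.04, 0], [0, 0.04, 0]], yaw=[0, 0, 0, 0, 0])

```text
time: 20.55
position: [0.5175, 0.0122, 0.0134]
tool_rot: [0.015, 1.57, -0.014]
ft_force: [-4.0, -3.8, 4.8]
grip_width: 0.225
```

Emit:
servo_tool(dp=[[0, 0.04, 0], [0, 0.04, 0], [0, 0.04, 0], [0, 0.04, 0], [0, 0.04, 0]], yaw=[0, 0, 0, 0, 0])

```text
time: 21.05
position: [0.5175, 0.0171, 0.0134]
tool_rot: [0.015, 1.57, -0.014]
ft_force: [-4.6, -3.3, 4.7]
grip_width: 0.23
```

Emit:
servo_tool(dp=[[0, 0.04, 0], [0, 0.04, 0], [0, 0.04, 0], [0, 0.04, 0], [0, 0.04, 0]], yaw=[0, 0, 0, 0, 0])

```text
time: 21.55
position: [0.5176, 0.0218, 0.0134]
tool_rot: [0.014, 1.57, -0.014]
ft_force: [-2.8, -5.3, 5.3]
grip_width: 0.227
```

Emit:
servo_tool(dp=[[0, 0.02, 0], [0, 0.02, 0], [0, 0.02, 0], [0, 0.02, 0], [0, 0, 0]], yaw=[0, 0, 0, 0, 0])

```text
time: 22.05
position: [0.5176, 0.0228, 0.0134]
tool_rot: [0.014, 1.57, -0.015]
ft_force: [-3.0, -6.0, 4.9]
grip_width: 0.227
```

Emit:
servo_tool(dp=[[0, 0.03, 0], [0, 0.03, 0], [0, 0.03, 0], [0, 0, 0], [0, 0, 0]], yaw=[0, 0, 0, 0, 0])

```text
time: 22.55
position: [0.5176, 0.0239, 0.0134]
tool_rot: [0.014, 1.57, -0.017]
ft_force: [-3.1, -8.5, 5.3]
grip_width: 0.228
```

Emit:
servo_tool(dp=[[0, 0.03, 0], [0, 0.02, 0], [0, 0, 0], [0, 0, 0], [0, 0, 0]], yaw=[0, 0, 0, 0, 0])

```text
time: 23.05
position: [0.5177, 0.0245, 0.0134]
tool_rot: [0.013, 1.57, -0.018]
ft_force: [-3.1, -9.1, 5.0]
grip_width: 0.227
```

The push is now about 5.5 N above the free drag, so it is clearly tight. Drawing back about 42 mm.

Emit:
servo_tool(dp=[[0, -0.2, 0], [0, -0.3, 0], [0, -0.4, 0], [0, -0.4, 0], [0, -0.3, 0]], yaw=[0, 0, 0, 0, 0])

```text
time: 23.55
position: [0.517, -0.013, 0.0134]
tool_rot: [0.015, 1.569, -0.014]
ft_force: [-4.6, 2.6, 4.7]
grip_width: 0.228
```

Emit:
servo_tool(dp=[[0, -0.2, 0], [0, 0, 0], [0, 0, 0], [0, 0, 0], [0, 0, 0]], yaw=[0, 0, 0, 0, 0])

```text
time: 24.05
position: [0.5169, -0.0193, 0.0134]
tool_rot: [0.014, 1.57, -0.016]
ft_force: [-4.4, -1.9, 5.7]
grip_width: 0.227
```

Emit:
servo_tool(dp=[[0, 0, 0], [0, 0, 0], [0, 0, 0], [-0.4, 0, 0], [-1, 0, 0]], yaw=[0, 0, 0, 0, 0], fingers=0.8)

```text
time: 24.55
position: [0.5151, -0.0176, 0.0472]
tool_rot: [0.014, 1.574, -0.014]
ft_force: [-0.4, -0.0, -0.0]
grip_width: 0.595
```

Emit:
servo_tool(dp=[[-1, 0, 0], [-1, 0, 0], [-1, 0, 0], [-1, 1, 0], [0, 1, 0]], yaw=[0, 0, 0, 0, 0])

```text
time: 25.05
position: [0.5208, 0.0325, 0.1532]
tool_rot: [0.018, 1.561, -0.015]
ft_force: [0.7, 0.8, -0.0]
grip_width: 0.795
```

```bash
python3 - <<'E'
from h import *
s=ctrl.get_state();print(s['time'],s['position'],s['ft_force'],s['joint_positions'])
for n in('wrist','top'):
    w,dw=ctrl.get_image(n);W=wcloud(dw,s['position'],s['tool_rot']) if n=='wrist' else cloud(n,dw);cv2.imwrite(f'pics/r_{n}.png',w[:,:,::-1])
    z=W[...,2];w=w.astype(int)
    m=(dw>0)&(w[...,0]-w[...,2]>60)&(z>.028)&(z<.045)&(abs(W[...,0]-.517)<.03); print(n,'foll',rect(W,m))
    m=(dw>0)&(z>.076)&(z<.092)&(w.max(-1)<80)&(abs(W[...,0]-.517)<.03)&(abs(W[...,1]+.02)<.025); print('plate',rect(W,m) if m.sum()>10 else m.sum())
    for y in (.03,.1,.13):
        m=(abs(W[...,1]-y)<.004)&(z<.02)&(z>.005)&(abs(W[...,0]-.518)<.028)&(dw>0);print('floor',y,np.round(np.percentile(W[m][:,0],[1,99]),4) if m.sum() else 0)
E
```

```text
25.05 [0.52075402 0.03248445 0.15324788] [ 0.72140754  0.7681952  -0.03626482] [-0.33000738  0.05728358  0.22615892  1.83037169 -0.01443756  1.24570203
  1.45044429]
wrist foll (array([515.4,  64. ]), array([ 7.6, 35.7]), 89.4, np.int64(209), np.float64(0.0379))
plate (array([514.4, -19.9]), array([19.4, 28.3]), 88.9, np.int64(786), np.float64(0.0856))
floor 0.03 [0.4978 0.5387]
floor 0.1 [0.4982 0.5399]
floor 0.13 [0.4989 0.5403]
top foll (array([519.1,  60.8]), array([14. , 39.9]), 89.8, np.int64(138), np.float64(0.0362))
plate 0
floor 0.03 0
floor 0.1 [0.5016 0.5349]
floor 0.13 [0.5019 0.536 ]
```

View pics/r_wrist.png

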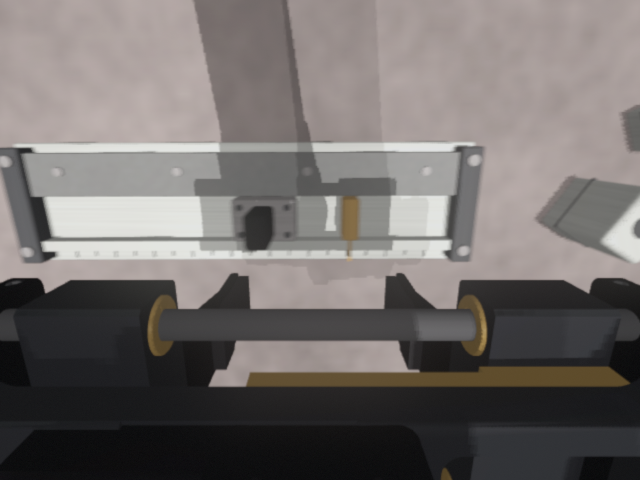

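```bash
cat > plan.py <<'E'
import numpy as np,sys
from h import *
def plan(target,thdeg,n,yawu):
    s=ctrl.get_state();M=R.from_rotvec(s['tool_rot']).as_matrix();th=np.degrees(np.arctan2(M[1,1],M[0,1]))
    D=np.array(target)-s['position'];print('D',D.round(4),'th',th.round(2),'yaw total units',(th-thdeg)/6)
    rem=(th-thdeg)/6
    for k in range(n):
        a=np.radians(th);st=D/n
        y=st[0]*np.cos(a)+st[1]*np.sin(a);z=st[0]*np.sin(a)-st[1]*np.cos(a)
        yw=np.clip(rem,-1,1);rem-=yw;th-=6*yw
        print(k,[round(float(-st[2]/.025),2),round(float(y/.025),2),round(float(z/.025),2)],round(float(yw),2))
E
python3 - <<'E'
from plan import *
plan([.4396,.3496,.15],22.5,15,1)
E
```

```text
D [-7.890e-02  3.127e-01 -1.000e-04] th 89.28 yaw total units 11.130435841758908
0 [0.0, 0.83, -0.22] 1.0
1 [0.0, 0.8, -0.31] 1.0
2 [0.0, 0.77, -0.39] 1.0
3 [0.0, 0.72, -0.47] 1.0
4 [0.0, 0.67, -0.54] 1.0
5 [0.0, 0.61, -0.61] 1.0
6 [0.0, 0.54, -0.67] 1.0
7 [0.0, 0.47, -0.72] 1.0
8 [0.0, 0.39, -0.77] 1.0
9 [0.0, 0.31, -0.8] 1.0
10 [0.0, 0.22, -0.83] 1.0
11 [0.0, 0.14, -0.85] 0.13
12 [0.0, 0.12, -0.85] 0.0
13 [0.0, 0.12, -0.85] 0.0
14 [0.0, 0.12, -0.85] 0.0
```

Emit:
servo_tool(dp=[[0, 0.83, -0.22], [0, 0.8, -0.31], [0, 0.77, -0.39], [0, 0.72, -0.47], [0, 0.67, -0.54]], yaw=[1, 1, 1, 1, 1], fingers=1)

```text
time: 25.65
position: [0.4917, 0.1368, 0.1486]
tool_rot: [0.429, 1.526, -0.428]
ft_force: [0.7, 0.1, 0.4]
grip_width: 0.995
```

Emit:
servo_tool(dp=[[0, 0.61, -0.61], [0, 0.54, -0.67], [0, 0.47, -0.72], [0, 0.39, -0.77], [0, 0.31, -0.8]], yaw=[1, 1, 1, 1, 1])

```text
time: 26.15
position: [0.4659, 0.2412, 0.1486]
tool_rot: [0.834, 1.404, -0.832]
ft_force: [-0.7, 0.1, -0.4]
grip_width: 1.002
```

Emit:
servo_tool(dp=[[0, 0.22, -0.83], [0, 0.14, -0.85], [0, 0.12, -0.85], [0, 0.12, -0.85], [0, 0.12, -0.85]], yaw=[1, 0.13, 0, 0, 0])

```text
time: 26.65
position: [0.44, 0.3455, 0.1486]
tool_rot: [0.921, 1.366, -0.919]
ft_force: [-0.3, 0.1, -0.8]
grip_width: 1.0
```

```bash
python3 - <<'E'
from plan import *
s=ctrl.get_state();print(s['time'],s['position'],s['ft_force'])
w,dw=ctrl.get_image('wrist');W=wcloud(dw,s['position'],s['tool_rot']);cv2.imwrite('pics/b1.png',w[:,:,::-1])
z=W[...,2];m=(dw>0)&(z>.054)&(z<.068)&(np.hypot(W[...,0]-.4396,W[...,1]-.3496)<.035);print(rect(W,m))
m=(dw>0)&(z>.074)&(z<.092)&(np.hypot(W[...,0]-.5195,W[...,1]-.2945)<.045);print('b2',rect(W,m))
plan([.4396,.3496,.0],22.5,8,1)
E
```

```text
26.65 [0.44004384 0.34546341 0.148615  ] [-0.33924057  0.11139069 -0.78608471]
(array([436.9, 349.7]), array([39.6, 30.4]), 23.2, np.int64(1581), np.float64(0.0618))
b2 (array([516.7, 294.8]), array([40.4, 55.1]), 56.2, np.int64(1044), np.float64(0.0836))
D [ 0.0016 -0.0005 -0.1485] th 22.42 yaw total units -0.013720382146987712
0 [0.74, 0.01, 0.01] -0.01
1 [0.74, 0.01, 0.01] 0.0
2 [0.74, 0.01, 0.01] 0.0
3 [0.74, 0.01, 0.01] 0.0
4 [0.74, 0.01, 0.01] 0.0
5 [0.74, 0.01, 0.01] 0.0
6 [0.74, 0.01, 0.01] 0.0
7 [0.74, 0.01, 0.01] 0.0
```

View pics/b1.png

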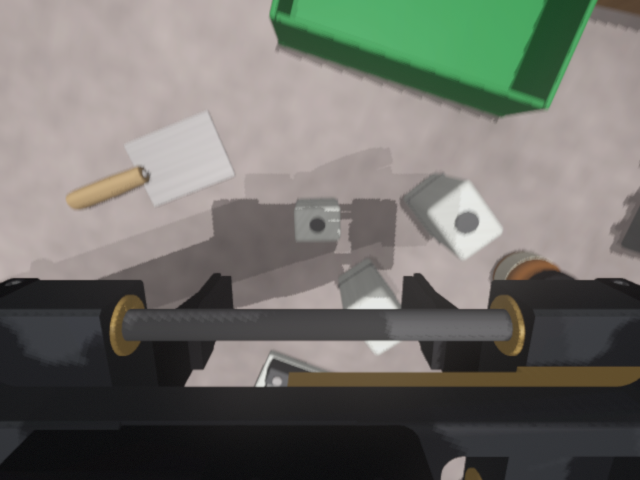

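The block is at (317,222) in the wrist view and lines up with the tool. The jar and the larger blocks are clear of it. Descending.

Emit:
servo_tool(dp=[[1, 0.02, 0.03], [1, 0, 0], [1, 0, 0], [1, 0, 0], [0.8, 0, 0]], yaw=[0, 0, 0, 0, 0], fingers=0.75)

```text
time: 27.2
position: [0.4408, 0.3434, 0.0271]
tool_rot: [0.92, 1.366, -0.92]
ft_force: [0.4, 0.2, 0.7]
grip_width: 0.76
```

Emit:
servo_tool(dp=[[0.6, 0, 0], [0.5, 0, 0], [0.32, 0, 0], [0, 0, 0], [0, 0, 0]], yaw=[0, 0, 0, 0, 0])

```text
time: 27.7
position: [0.4413, 0.3452, -0.0065]
tool_rot: [0.921, 1.367, -0.918]
ft_force: [1.0, -0.4, -0.3]
grip_width: 0.752
```

Emit:
servo_tool(dp=[[0, 0, 0], [0, 0, 0], [0, 0, 0], [0, 0, 0], [0, 0, 0]], yaw=[0, 0, 0, 0, 0], fingers=0.2, grip_force=20)

```text
time: 28.2
position: [0.4409, 0.345, -0.0068]
tool_rot: [0.921, 1.367, -0.918]
ft_force: [1.2, 0.3, 1.5]
grip_width: 0.461
```

```bash
python3 - <<'E'
from plan import *
s=ctrl.get_state();print(s['time'],s['position'],s['ft_force'],s['grip_width'])
w,dw=ctrl.get_image('wrist');W=wcloud(dw,s['position'],s['tool_rot']);cv2.imwrite('pics/b2.png',w[:,:,::-1])
M=R.from_rotvec(s['tool_rot']).as_matrix();T=(W-s['position'])@M
# block: bright grey pts with z world>.0
m=(dw>0)&(W[...,2]>.02)&(W[...,2]<.064)&(np.abs(T[...,1])<.03)&(np.abs(T[...,2])<.05)&(w.min(-1)>70)
print(m.sum(),np.round(np.percentile(T[m],[1,5,50,95,99],axis=0)*1000,1))
t,dt=ctrl.get_image('top');cv2.imwrite('pics/b2t.png',cv2.resize(t[190:330,120:260,::-1],None,fx=4,fy=4,interpolation=2))
s=ctrl.get_state();print(s['position'])
E
```

```text
28.2 [ 0.44088272  0.34502566 -0.00680807] [1.16192335 0.34937612 1.47733104] 0.4611597815484042
5145 [[-69.8 -20.8 -21.5]
 [-69.3 -19.1 -21.3]
 [-67.2  -1.4 -19.7]
 [-32.3  16.1  -8.2]
 [-27.5  17.9  -6.7]]
[ 0.44091979  0.34502276 -0.00678045]
```

View pics/b2.png

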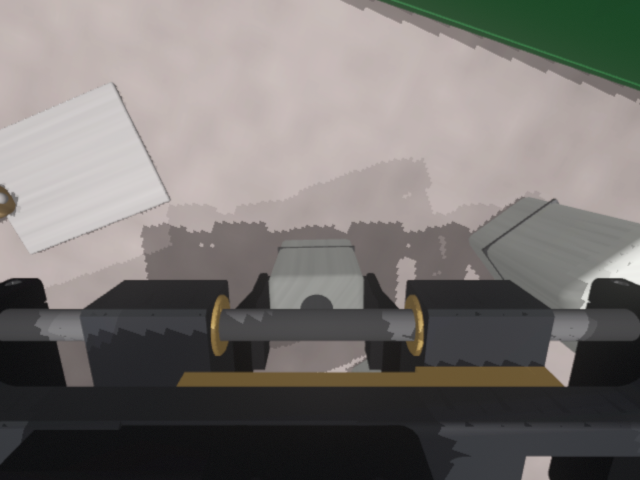

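The block is gripped at about 40 mm opening. Its centre sits about 4.8 mm off along tool z, which I'll allow for when placing it. Lifting and carrying it to the channel.

Emit:
servo_tool(dp=[[0, 0, 0], [-0.3, 0, 0], [-0.8, 0, 0], [-1, 0, 0], [-1, 0, 0]], yaw=[0, 0, 0, 0, 0], grip_force=30)

```text
time: 28.8
position: [0.4401, 0.3443, 0.0708]
tool_rot: [0.919, 1.367, -0.92]
ft_force: [0.2, 0.1, -2.3]
grip_width: 0.46
```

Emit:
servo_tool(dp=[[-0.9, 0, 0], [0, 0, 0], [0, 0, 0], [0, 0, 0], [0, 0, 0]], yaw=[0, 0, 0, 0, 0])

```text
time: 29.3
position: [0.4397, 0.3441, 0.0912]
tool_rot: [0.918, 1.368, -0.921]
ft_force: [0.3, 0.1, -1.7]
grip_width: 0.458
```

```bash
python3 - <<'E'
from plan import *
s=ctrl.get_state();print(s['time'],s['position'],s['ft_force'],s['grip_width'])
plan([.5182,.0278,s['position'][2]],-1.08,15,1)
E
```

```text
29.3 [0.43969116 0.34405574 0.09115991] [ 0.34200368  0.12804554 -1.6777608 ] 0.458096956255932
D [ 0.0785 -0.3163  0.    ] th 22.18 yaw total units 3.8763950790741823
0 [-0.0, -0.12, 0.86] 1.0
1 [-0.0, -0.03, 0.87] 1.0
2 [-0.0, 0.06, 0.87] 1.0
3 [-0.0, 0.15, 0.86] 0.88
4 [-0.0, 0.23, 0.84] 0.0
5 [-0.0, 0.23, 0.84] 0.0
6 [-0.0, 0.23, 0.84] 0.0
7 [-0.0, 0.23, 0.84] 0.0
8 [-0.0, 0.23, 0.84] 0.0
9 [-0.0, 0.23, 0.84] 0.0
10 [-0.0, 0.23, 0.84] 0.0
11 [-0.0, 0.23, 0.84] 0.0
12 [-0.0, 0.23, 0.84] 0.0
13 [-0.0, 0.23, 0.84] 0.0
14 [-0.0, 0.23, 0.84] 0.0
```

Emit:
servo_tool(dp=[[0, -0.12, 0.86], [0, -0.03, 0.87], [0, 0.06, 0.87], [0, 0.15, 0.86], [0, 0.23, 0.84]], yaw=[1, 1, 1, 0.88, 0])

```text
time: 29.8
position: [0.4668, 0.2381, 0.0918]
tool_rot: [1.224, 1.199, -1.225]
ft_force: [1.0, 0.2, -2.9]
grip_width: 0.454
```

Emit:
servo_tool(dp=[[0, 0.23, 0.84], [0, 0.23, 0.84], [0, 0.23, 0.84], [0, 0.23, 0.84], [0, 0.23, 0.84]], yaw=[0, 0, 0, 0, 0])

```text
time: 30.3
position: [0.4935, 0.1326, 0.0919]
tool_rot: [1.223, 1.2, -1.224]
ft_force: [0.3, -0.0, -2.4]
grip_width: 0.463
```

Emit:
servo_tool(dp=[[0, 0.23, 0.84], [0, 0.23, 0.84], [0, 0.23, 0.84], [0, 0.23, 0.64], [0, 0.23, 0.44]], yaw=[0, 0, 0, 0, 0])

```text
time: 30.8
position: [0.5206, 0.0416, 0.092]
tool_rot: [1.224, 1.199, -1.225]
ft_force: [0.1, -0.7, -1.8]
grip_width: 0.457
```

Emit:
servo_tool(dp=[[0, 0, 0.3], [0, 0, 0.2], [0, 0, 0.1], [0, 0, 0], [0, 0, 0]], yaw=[0, 0, 0, 0, 0])

```text
time: 31.3
position: [0.5206, 0.029, 0.0929]
tool_rot: [1.224, 1.2, -1.221]
ft_force: [0.5, 0.4, -1.8]
grip_width: 0.462
```

```bash
python3 - <<'E'
from plan import *
s=ctrl.get_state();print(s['time'],s['position'],s['ft_force'],s['grip_width'])
w,dw=ctrl.get_image('wrist');W=wcloud(dw,s['position'],s['tool_rot']);cv2.imwrite('pics/p1.png',w[:,:,::-1])
np.save('pics/p1d.npy',dw)
M=R.from_rotvec(s['tool_rot']).as_matrix();T=(W-s['position'])@M;print(M.round(4))
plan([.5182,.0278,s['position'][2]],-1.08,1,1)
z=W[...,2]
wi=w.astype(int)
m=(dw>0)&(wi[...,0]-wi[...,2]>60)&(z>.028)&(z<.045)&(abs(W[...,0]-.517)<.04);print('foll',rect(W,m) if m.sum()>9 else 0)
for y in (.08,.1,.12,.14):
    m=(abs(W[...,1]-y)<.003)&(z<.018)&(z>.005)&(abs(W[...,0]-.518)<.028)&(dw>0);print('floor',y,np.round(np.percentile(W[m][:,0],[1,99]),4) if m.sum() else 0)
m=(dw>0)&(z>.095)&(z<.165)&(np.abs(T[...,1])<.03)&(np.abs(T[...,2])<.05)&(w.min(-1)>70)
print('blk',m.sum(),np.round(np.percentile(W[m],[1,5,50,95,99],axis=0)*1000,1))
E
```

```text
31.3 [0.52060809 0.02899262 0.09288826] [ 0.45233724  0.36105365 -1.81267558] 0.46160952543230876
[[ 1.300e-03  9.998e-01 -1.830e-02]
 [ 9.000e-04 -1.830e-02 -9.998e-01]
 [-1.000e+00  1.300e-03 -9.000e-04]]
D [-0.0024 -0.0012 -0.    ] th -1.05 yaw total units 0.005370741141080308
0 [0.0, -0.1, 0.05] 0.01
foll (array([527. ,  61.9]), array([14.5, 59.2]), 89.0, np.int64(1118), np.float64(0.0376))
floor 0.08 [0.4955 0.5388]
floor 0.1 [0.4957 0.5388]
floor 0.12 [0.4965 0.5396]
floor 0.14 [0.4966 0.5397]
blk 5637 [[500.5  35.2 106.4]
 [502.1  36.9 113. ]
 [519.8  48.9 159.1]
 [537.2  49.8 162.1]
 [539.   49.9 162.5]]
```

View pics/p1.png

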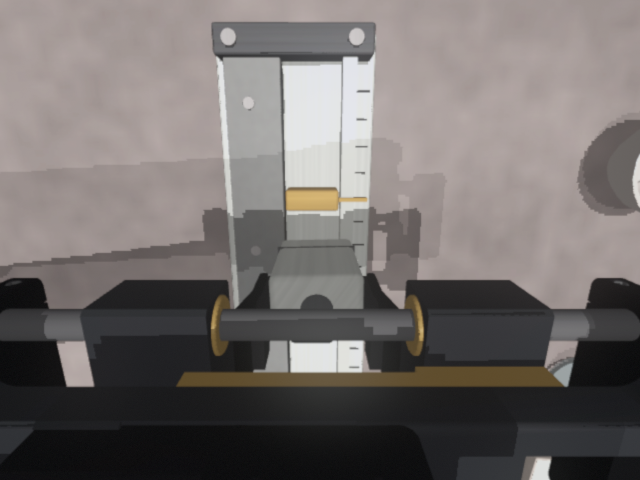

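Emit:
servo_tool(dp=[[0, -0.12, 0.06], [0.7, 0, 0], [0.8, 0, 0], [0.6, 0, 0], [0.3, 0, 0]], yaw=[0, 0, 0, 0, 0])

```text
time: 31.85
position: [0.5165, 0.0269, 0.0315]
tool_rot: [1.223, 1.201, -1.224]
ft_force: [0.1, -0.4, -2.1]
grip_width: 0.462
```

Emit:
servo_tool(dp=[[0.25, 0, 0], [0.1, 0, 0], [0, 0, 0], [0, 0, 0], [0, 0, 0]], yaw=[0, 0, 0, 0, 0])

```text
time: 32.35
position: [0.5183, 0.0269, 0.0247]
tool_rot: [1.225, 1.199, -1.221]
ft_force: [-0.1, -0.7, -1.5]
grip_width: 0.455
```

```bash
python3 - <<'E'
from plan import *
s=ctrl.get_state();print(s['time'],s['position'],s['ft_force'],s['grip_width'])
w,dw=ctrl.get_image('wrist');W=wcloud(dw,s['position'],s['tool_rot']);cv2.imwrite('pics/p2.png',w[:,:,::-1])
M=R.from_rotvec(s['tool_rot']).as_matrix();print(M.round(4)[:,0])
z=W[...,2]
for y in (.08,.1,.12):
    m=(abs(W[...,1]-y)<.003)&(z<.018)&(z>.005)&(abs(W[...,0]-.518)<.028)&(dw>0);print('floor',y,np.round(np.percentile(W[m][:,0],[1,99]),4) if m.sum() else 0)
T=(W-s['position'])@M
m=(dw>0)&(z>.05)&(z<.1)&(np.abs(T[...,1])<.03)&(np.abs(T[...,2])<.05)&(w.min(-1)>70)
print('blk',m.sum(),np.round(np.percentile(W[m],[1,50,99],axis=0)*1000,1))
t,dt=ctrl.get_image('scene');cv2.imwrite('pics/p2s.png',cv2.resize(t[180:300,190:350,::-1],None,fx=5,fy=5,interpolation=2))
E
```

```text
32.35 [0.51830399 0.02686751 0.02470889] [-0.10540605 -0.66079813 -1.49932153] 0.4552347406492063
[ 2.4e-03  7.0e-04 -1.0e+00]
floor 0.08 [0.4951 0.5388]
floor 0.1 [0.4955 0.5391]
floor 0.12 [0.4959 0.5394]
blk 5159 [[498.1  32.9  51.6]
 [517.4  46.3  91.8]
 [536.6  47.8  94.4]]
```

View pics/p2.png

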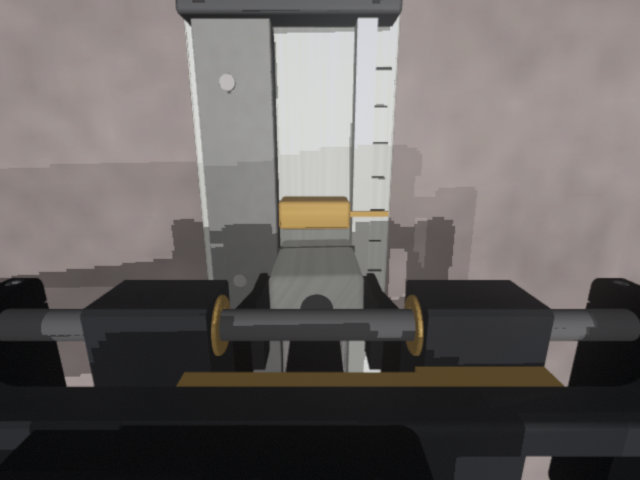

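View pics/p2s.png

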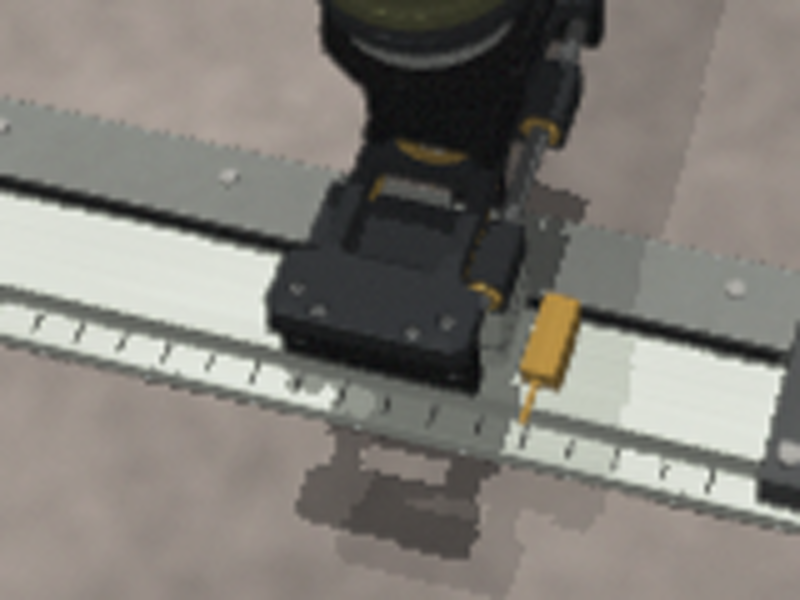

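```bash
python3 - <<'E'
import cv2
a=cv2.imread('pics/p2.png')[185:290,250:390];cv2.imwrite('pics/p2c.png',cv2.resize(a,None,fx=5,fy=5,interpolation=0))
E
```

```text
(no output)
```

View pics/p2c.png

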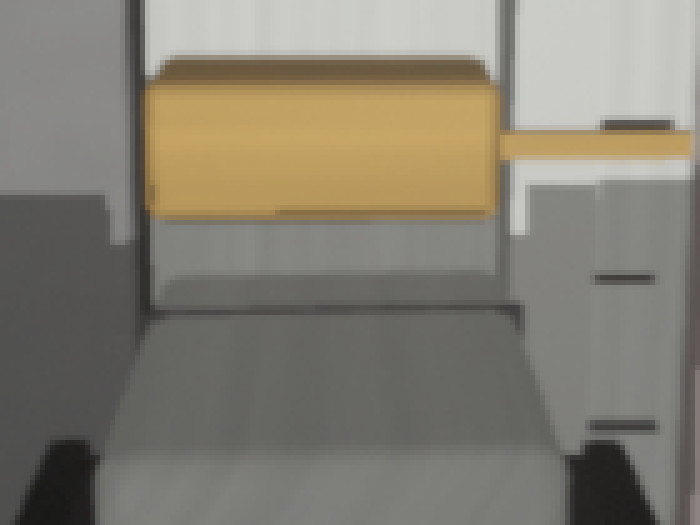

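Emit:
servo_tool(dp=[[0, -0.052, 0], [0, 0, 0], [0.1, 0, 0], [0.1, 0, 0], [0.05, 0, 0]], yaw=[0, 0, 0, 0, 0])

```text
time: 32.95
position: [0.5162, 0.0268, 0.0174]
tool_rot: [1.224, 1.2, -1.223]
ft_force: [-0.4, 0.3, -2.2]
grip_width: 0.458
```

Emit:
servo_tool(dp=[[0.1, 0, 0], [0.1, 0, 0], [0.1, 0, 0], [0.1, 0, 0], [0, 0, 0]], yaw=[0, 0, 0, 0, 0])

```text
time: 33.45
position: [0.5162, 0.0268, 0.0074]
tool_rot: [1.224, 1.2, -1.223]
ft_force: [0.5, -0.1, -2.3]
grip_width: 0.458
```

Emit:
servo_tool(dp=[[0.04, 0, 0], [0.04, 0, 0], [0.02, 0, 0], [0.02, 0, 0], [0, 0, 0]], yaw=[0, 0, 0, 0, 0])

```text
time: 33.95
position: [0.5166, 0.0269, 0.0052]
tool_rot: [1.224, 1.2, -1.222]
ft_force: [-1.9, -0.1, 1.9]
grip_width: 0.455
```

Contact came at the predicted height, with Fz going from −2.3 to +1.9 N. Releasing and lifting straight up.

Emit:
servo_tool(dp=[[0, 0, 0], [0, 0, 0], [0, 0, 0], [0, 0, 0], [-0.2, 0, 0]], yaw=[0, 0, 0, 0, 0], fingers=0.75)

```text
time: 34.45
position: [0.5159, 0.0268, 0.0095]
tool_rot: [1.224, 1.2, -1.223]
ft_force: [0.5, -0.6, 0.1]
grip_width: 0.734
```

Emit:
servo_tool(dp=[[-0.4, 0, 0], [-0.8, 0, 0], [-1, 0, 0], [-1, 0, 0], [-1, 0, 0]], yaw=[0, 0, 0, 0, 0])

```text
time: 34.95
position: [0.5166, 0.0267, 0.1168]
tool_rot: [1.225, 1.199, -1.221]
ft_force: [-0.1, 0.9, 0.1]
grip_width: 0.751
```

```bash
python3 - <<'E'
from plan import *
s=ctrl.get_state();print(s['time'],s['position'],s['ft_force'],s['grip_width'])
w,dw=ctrl.get_image('wrist');W=wcloud(dw,s['position'],s['tool_rot']);cv2.imwrite('pics/f1.png',w[:,:,::-1])
z=W[...,2];m=(dw>0)&(z>.065)&(z<.08)&(abs(W[...,0]-.517)<.03)&(abs(W[...,1]-.033)<.03)&(w.min(-1)>60);print('blk',rect(W,m));print(np.percentile(W[m],[2,50,98],axis=0).round(4))
t,dt=ctrl.get_image('scene');cv2.imwrite('pics/f1s.png',cv2.resize(t[170:310,170:370,::-1],None,fx=4,fy=4,interpolation=2))
E
```

```text
34.95 [0.51658339 0.02674948 0.11684585] [-0.08913596  0.86148025  0.0535011 ] 0.7507514854781207
blk (array([515.2,  32.4]), array([30.6, 39.5]), 89.8, np.int64(2146), np.float64(0.0737))
[[0.4967 0.0189 0.068 ]
 [0.5156 0.0342 0.0737]
 [0.534  0.0474 0.0752]]
```

View pics/f1.png

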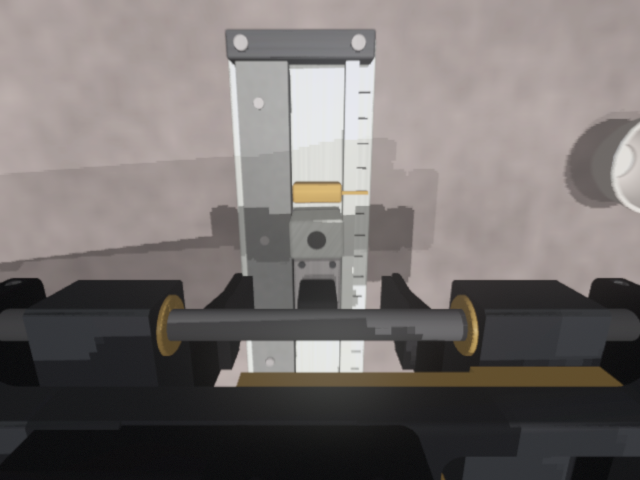

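View pics/f1s.png

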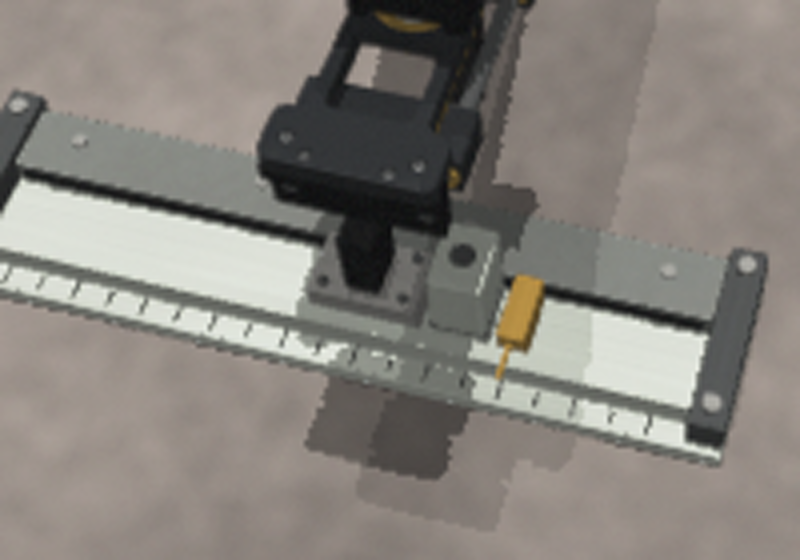

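Emit:
servo_tool(dp=[[-0.5, 0, -1], [0, 0, -1], [0, 0, -1], [0, 0, -1], [0, 0, -1]], yaw=[0, 0, 0, 0, 0])

```text
time: 35.55
position: [0.5185, 0.1527, 0.1274]
tool_rot: [1.224, 1.2, -1.222]
ft_force: [-0.5, 0.8, 0.2]
grip_width: 0.752
```

Emit:
servo_tool(dp=[[0, 0, -1], [0, 0, -0.5], [0, 0, 0], [0, 0, 0], [0, 0, 0]], yaw=[0, 0, 0, 0, 0])

```text
time: 36.05
position: [0.5198, 0.1873, 0.1274]
tool_rot: [1.225, 1.198, -1.224]
ft_force: [0.3, 0.4, -0.2]
grip_width: 0.747
```

```bash
python3 - <<'E'
from plan import *
s=ctrl.get_state();print(s['time'],s['position'],s['ft_force'])
for n in('top','scene'):
    t,dt=ctrl.get_image(n);W=cloud(n,dt);z=W[...,2];wi=t.astype(int);cv2.imwrite(f'pics/z_{n}.png',t[:,:,::-1])
    near=(dt>0)&(abs(W[...,0]-.517)<.03)
    f=near&(wi[...,0]-wi[...,2]>60)&(z>.030)&(z<.042)&(abs(W[...,1]-.06)<.03)
    b=near&(z>.067)&(z<.078)&(abs(W[...,1]-.032)<.025)
    p=near&(z>.079)&(z<.091)&(abs(W[...,1]+.02)<.03)
    for k,m in(('foll',f),('blk',b),('plate',p)): print(n,k,rect(W,m) if m.sum()>10 else m.sum())
E
```

```text
36.05 [0.51976973 0.18726594 0.12742387] [ 0.34056444  0.40213494 -0.16173928]
top foll (array([523. ,  60.8]), array([14. , 47.8]), 89.6, np.int64(151), np.float64(0.0364))
top blk (array([517.1,  32.4]), array([29.2, 39.1]), 89.2, np.int64(313), np.float64(0.0725))
top plate (array([517.2, -19.7]), array([19.4, 30.3]), 88.9, np.int64(163), np.float64(0.0843))
scene foll (array([522.1,  62.9]), array([15.4, 44.8]), 88.8, np.int64(133), np.float64(0.0354))
scene blk (array([517.4,  34. ]), array([41.5, 29.7]), 0.4, np.int64(251), np.float64(0.0713))
scene plate (array([516.9, -19.1]), array([20.5, 31.3]), 88.2, np.int64(124), np.float64(0.0829))
```

View pics/z_top.png

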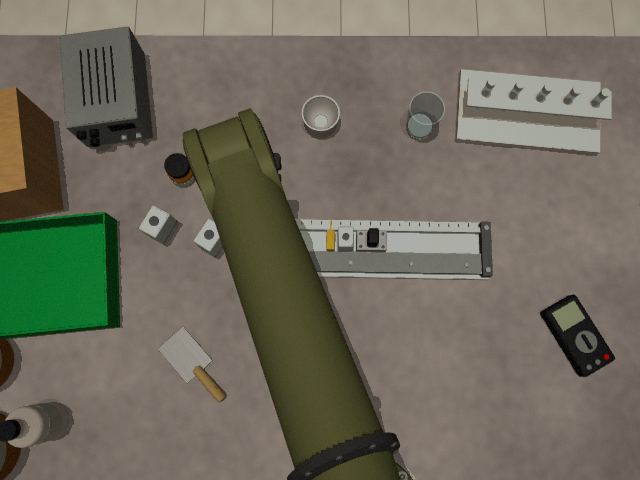

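The top view shows follower (331,236), block (346,236) and carriage plate (372,237) in order in the channel. The jar, dish, beaker and spatula are in the same places as at the start.

```bash
python3 -c "
from bench import ctrl
print(ctrl.close_job())"
```

```text
the job is handed in; nothing more can be done
None
```

The job is handed in at about 36 s of the 58 s allowed. The carriage was slid into the tight spot and drawn back, and the stop block stands in the channel between it and the follower. No verdict was reported.

- **Push:** the drag stayed at about 3.5–4 N until the carriage reached about x = +62 mm in the slide's frame. I stopped at about 9 N, roughly 5.5 N above the drag.
- **Draw-back and block:** I drew the carriage back about 43 mm. Then I stood the smallest block (30×40×60 mm) in the gap until it touched the floor, released it and backed off.

**Last checks** (top and scene cameras):

| Check | Measured | Allowed |
|---|---|---|
| Carriage behind follower (centre to centre) | 80.5–82 mm | 67–94 mm |
| Block behind follower's centre | 28–29 mm | 20–60 mm |
| Block top height | 71–72.5 mm | 69–75 mm |
| Block from centre line | within about 1 mm | 6 mm |

The bystanders look to be where they were, and the robot is clear of everything.

**What disagreed or went wrong:**
- **Tool length:** the fingers end about 37 mm short of the stated TCP, so the first grasp shut above the grip plate. Opening the fingers again dragged the carriage about 12 mm backward. I used the measured finger length from then on.
- **Block grip:** the block was held about 5 mm off-centre, which I allowed for when placing it.
- **Cameras:** they disagreed with one another by 1–2 mm.

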